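# Pull the snug filler cap off a planer's feed gearbox with a fork puller

## Robot

A 6-joint arm with a two-finger parallel gripper is mounted at the origin on the work surface. World frame = base frame: x ahead of the robot, y to its left, z up, the work surface at z = 0. Lengths are in m, angles in rad, forces in N, time in s.
With the tool pointing down it reaches from about 0.35 to 0.95 m from the base axis. Payload 17.4 kg.
Tool frame: the origin (TCP) lies at the very end of the fingers, on their centre line; the grasp point (between the pads) lies 19 mm behind it; x points along the fingers, y is the direction in which the jaws open and shut, and the axes are right-handed (so a half turn about x gives the same grasp; the last joint's range is limited). The gripper opens to 93 mm and grips with 3 to 60 N. Pads are 15 mm wide; open, the fingers measure 128 mm over their backs; the gripper's body (75 mm by 188 mm) begins 65 mm behind the grasp point.
Start: joints at [-1.206, 0.116, 1.442, -0, 1.584, -0.038], TCP at [0.265, -0.621, 0.219] pointing down, gripper open.
Joint ranges: [-2.83, 2.83], [-0.83, 2.19], [0.07, 2.5], [-1.14, 4.28], [0.01, 3], [-2.97, 2.97]. Speed limits (rad/s): [1.89, 1.89, 2.22, 3.14, 3.14, 3.14].

## Interface

Orientations are given as a rotation vector (axis times angle).
In Python, from station import observe, grab_frame, camera_params, r gives the robot as it stands. The module is installed in compiled form; this text tells all that it offers.
- The arm moves only by the tool move_arm, never from a script. Its argument "moves" is a list of rows, each an object of numbers: "wx", "wy", "wz": the turn, a rotation vector about the tool's x, y, z in degrees; "dx", "dy", "dz": the shift along the tool's x, y, z in cm; "hand": the opening, from 0 (shut) to 1 (fully open). In form: [{"wx": .., "wy": .., "wz": .., "dx": .., "dy": .., "dz": .., "hand": ..}, ...]. A call has 1 to 20 rows; each row shifts and turns the commanded pose from where the row before left it, along the tool's axes as they then stand; what a row does not reach is not made up. A row lasts 1/10 s, in which the tool goes at most 50 mm and 8.59 degrees, less where a joint would pass 70% of its speed; a pose out of reach is approached as far as the arm can. A call with a gripper value outside its range is refused whole. The fingers move at their own pace and stop on an object; "force" is the grip in N (left out, the last holds). Time passes only in rows, so rows that do not move let the fingers close. It gives the time, the measured TCP pose, the force and the opening at its end, in the units of the state.
- observe(): the state, without advancing time (a new reading comes with each control period).
- grab_frame(name): name is "scene" or "side" or "wrist"; returns the picture (384x512x3 uint8, red, green, blue); there is no depth.
- camera_params(name): a dict with "mtx" (3x3 intrinsics, pixels), "R" (3x3) and "t" (3): a world point X has camera coordinates R X + t. Camera axes: x right, y down, z forward; pixel columns grow to the right and rows downward; lengths in m; the calibration is good to about 2 mm. A picture is of the moment at which its call begins: read the wrist's pose just before it. camera_params takes no time and is no camera call; for the wrist camera it gives the pose at the moment of the call.
- r.finish_job(): hands the job in, once; it reports no verdict.
The state is a dict: "time": time; "joints": joint angles; "joint_velocities": joint speeds; "effort": joint torques, N m; "tool_pos": TCP position; "ee_rot": TCP orientation; "wrist_force": force on the tool from outside, world axes, zero at the start; "moment": the same for the moment, N m; "finger_gap": opening from 0.0 (shut) to 1.0 (fully open).
Only numpy, scipy, OpenCV 4.12 (cv2) and the standard library are available. Lean on these libraries where they do the work, as an engineer would, in place of code of your own. Each camera call takes 0.05 s, during which the arm holds its last target.

## Task

Take the filler cap off the gearbox with the puller, never with the gripper itself: hook the puller's fork right home under the cap's collar, pull straight up until the cap pops off, and set cap and puller down together in the parts tray. Work gently: do not press hard on the gearbox or strain the cap, do not drop anything into the tray, and leave the other things on the bench where they are.

Things in the scene. Friction and masses are not known exactly. Their poses are not given: they have to be found in the camera images.
- gearbox: Grey cast gearbox fixed to the bench: block 120 (x) x 110 (y) x 45 mm high on a foot 150 x 130 x 8 mm; origin at the centre of its underside, z up. Four bolt heads 12 mm across at x +-50, y +-46 mm, up to z = 51. Shaft stub on its +x side, below the top. The fork can come in over any side. The puller may press on it, pad included, with less than 16 N.
- cap: Dark steel cap in the gearbox, 110 g; origin at the foot of its 14 mm stem (14.5 mm below the socket point), z up. Head 18 mm across, z = 36 to 42. Between pad and head a captive collar slides 12 mm freely on the stem: flange 44 mm across, 4 mm thick, on a boss 20 mm across, 5.5 mm high, that rests on the pad: the fork goes into this 5.5 mm gap. Limits: 25 N, 12 N until the fork is home.
- puller: Steel C-shaped puller, about 220 g, standing upright on its flat fork; origin under the handle on the fork's underside, z up, fork points to +x. From the fork's back a spine (x -38 to -32 mm) rises to a top arm (z = 44 to 50, x -38 to 12 mm) with room for the cap below it; on the arm stands a square wooden handle, 18 x 18 mm, z = 50 to 102 mm, on the origin's axis.
- handle (a point): Point on the puller's handle axis at z = 80 mm of the puller, where to grip it (18 mm across along both the puller's x and y axes). A pull on the cap first lifts the collar to the head, then sprung balls hold the stem: about 12 N straight up lifts it 2 mm and it pops; it slides on with about 3 N and its foot is clear of the socket point after 14.5 mm.
- fork (a point): Point on the puller's axis on the fork's upper face (z = 4 mm of the puller), where the cap's axis is when the fork is home. Fork 4 mm thick, 41 mm wide; two tines reach to x = 24 mm; the slot between them is 23 mm wide (mouth splayed to about 28 mm), its closed end at x = -10 mm touches the collar's boss when home.
- tray: Open aluminium parts tray fixed to the bench, outside 170 (x) x 150 (y) x 24 mm high, walls and floor 5 mm thick; origin at the centre of its underside, z up.
- glue: Bystander: white glue bottle, 52 mm across, 120 mm high, origin at the centre of its foot.
- wood_knob: Bystander: turned pale wooden drawer knob, 36 mm across, 34 mm high, origin at its foot.
- screw_jar: Bystander: glass jar with a steel lid, 60 mm across, 75 mm high, origin at the centre of its foot.
- offcut: Bystander: wooden offcut, 90 x 40 x 22 mm, origin under its centre.
- bearing: Bystander: steel bearing ring, 48 mm across, 15 mm high, origin under its centre.
- socket (a point): Centre of the gearbox's top, on the cap's axis, always 50 mm above the bench. Around it lies a flat soft black rubber gasket pad, 108 (x) x 78 (y) mm, whose face is anywhere from 0 to 12 mm above this point (differs each time, not reported: feel for it; it gives 1 mm per 8 N). The cap's collar rests loosely on the pad.
Not all that is in view belongs to the job. What is shaped like the gearbox but yellow is not meant.

How it is judged:
By the outcome, as a careful person would: the job done as asked, in the order asked, and still so for the second after the job is handed in, with the robot touching nothing.
It also fails if it takes over 72 s, if anything falls off the work surface, if the arm or the gripper's body presses on something with over 40 N, if the wrist force passes 120 N, or if a joint passes its speed limit or range.

## Working session

There is one attempt and no reset: what is moved stays moved. The work goes in short steps, Python scripts to look and compute and a tool call to move; the robot and the scene stay as the last step left them, time stands still between calls to the robot, and variables do not carry over. Pictures are saved under pics/ and viewed, and the job is handed in when it is done.

Besides the shell and the picture viewer there is one more tool, called after "Emit:" by a JSON object that holds its "method" and its "body", one argument or row to a line. move_arm: Moves the arm, as the interface text tells. Its arguments: {"type":"object","properties":{"moves":{"type":"array","items":{"type":"object","properties":{"wx":{"type":"number"},"wy":{"type":"number"},"wz":{"type":"number"},"dx":{"type":"number"},"dy":{"type":"number"},"dz":{"type":"number"},"hand":{"type":"number"}}}},"force":{"type":"number"}},"required":["moves"]}

```bash
mkdir -p pics
cat > h.py <<'E'
from station import observe, grab_frame, camera_params, r
import numpy as np, cv2, pickle
from scipy.spatial.transform import Rotation as Rn
def snap(n,tag):
    P=camera_params(n); im=grab_frame(n); cv2.imwrite(f'pics/{tag}.png',im[:,:,::-1]); pickle.dump(P,open(f'pics/{tag}.pkl','wb')); return im,P
def crop(tag,x0,y0,x1,y1,s,out):
    im=cv2.imread(f'pics/{tag}.png')[y0:y1,x0:x1]; cv2.imwrite(f'pics/{out}.png',cv2.resize(im,None,fx=s,fy=s,interpolation=cv2.INTER_CUBIC))
def ray(P,u,v,z):
    d=P['R'].T@np.linalg.inv(P['mtx'])@[u,v,1]; c=-P['R'].T@P['t']; return c+d*(z-c[2])/d[2]
def proj(P,X):
    q=P['mtx']@(P['R']@np.array(X)+P['t']); return q[:2]/q[2]
def load(t): return pickle.load(open(f'pics/{t}.pkl','rb'))
E
python3 - <<'E'
from h import *
s=observe(); print(s)
for n in ['scene','side','wrist']:
    snap(n,n+'0')
    P=load(n+'0'); print(n,-P['R'].T@P['t'],P['R'][2])
E
```

```text
{'time': 0.0, 'joints': array([-1.20577416e+00,  1.16454665e-01,  1.44224425e+00,  6.70203852e-07,
        1.58398994e+00, -3.77699043e-02]), 'joint_velocities': array([-0.00089101, -0.00087987, -0.00130392, -0.00076458,  0.00057746,
        0.00047866]), 'effort': array([ 1.55786489e-03, -7.21258664e+01, -6.22615314e+01,  7.79759511e-02,
        2.35646591e-02, -1.82828339e-04]), 'tool_pos': array([ 0.26453257, -0.62079128,  0.21793934]), 'ee_rot': array([ 2.00024561,  0.40951915, -2.00060885]), 'wrist_force': array([ 0.00862463,  0.34958356, -0.35683545]), 'moment': array([-0.01761136,  0.02750767,  0.03058579]), 'finger_gap': 1.0027296826557508}
scene [ 0.97059611 -0.54990194  0.99602726] [-0.3833924   0.45093811 -0.80601805]
side [ 0.45824072 -0.59235817  0.75793423] [ 0.08227947  0.64051857 -0.76352214]
wrist [ 0.33108844 -0.59221875  0.38460718] [-0.24074559 -0.1014014  -0.96527681]
```

View pics/scene0.png

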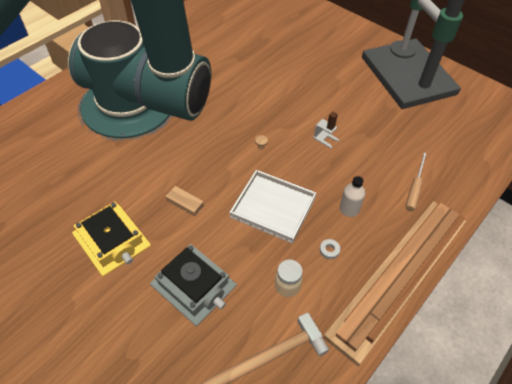

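View pics/side0.png

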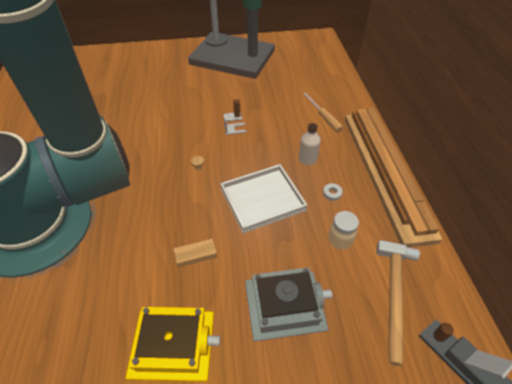

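View pics/wrist0.png

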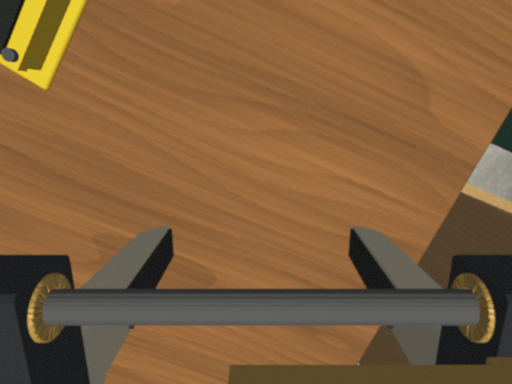

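Run:
```python
from h import *
crop('scene0',290,95,360,165,8,'c1'); crop('side0',205,85,265,150,9,'c2'); crop('scene0',140,230,250,330,7,'c3'); crop('side0',235,255,345,345,7,'c4')
a=[cv2.imread(f'pics/c{i}.png') for i in (1,2,3,4)]
h=lambda p,q: np.hstack([cv2.resize(p,(395,300)) ,cv2.resize(q,(395,300))])
for t,us in (('scene0',{'handle':(333,118,.09),'glue':(351,210,0),'cap':(191,271,.075),'knob':(261,147,0),'traytl':(259,173,.024),'traytr':(315,192,.024),'traybr':(291,238,.024),'traybl':(231,212,.024),'jar':(289,290,0)}),
 ('side0',{'handle':(237,107,.09),'cap':(288,290,.075),'tl':(222,183,.024),'tr':(284,168,.024),'br':(305,207,.024),'bl':(243,228,.024),'glue':(310,160,0),'knob':(197,165,0)})):
    P=load(t)
    for k,(u,v,z) in us.items(): print(t,k,ray(P,u,v,z).round(3))
```

```text
scene0 handle [0.531 0.282 0.09 ]
scene0 glue [0.713 0.131 0.   ]
scene0 cap [ 0.569 -0.279  0.075]
scene0 knob [0.406 0.138 0.   ]
scene0 traytl [0.475 0.05  0.024]
scene0 traytr [0.62  0.099 0.024]
scene0 traybr [ 0.66  -0.047  0.024]
scene0 traybl [ 0.504 -0.088  0.024]
scene0 jar [ 0.734 -0.143  0.   ]
side0 handle [0.527 0.275 0.09 ]
side0 cap [ 0.566 -0.278  0.075]
side0 tl [0.463 0.056 0.024]
side0 tr [0.63  0.086 0.024]
side0 br [ 0.656 -0.049  0.024]
side0 bl [ 0.5   -0.089  0.024]
side0 glue [0.713 0.128 0.   ]
side0 knob [0.4   0.152 0.   ]
```

View pics/c1.png

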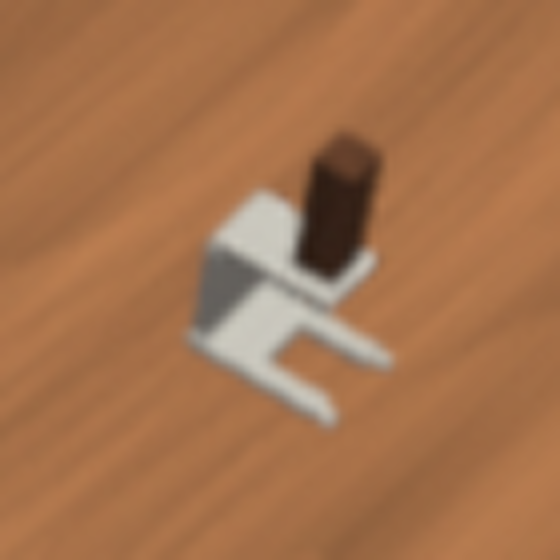

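View pics/c2.png

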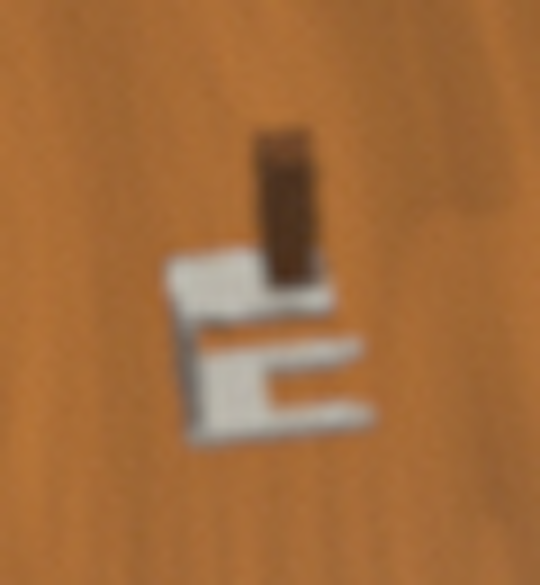

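View pics/c3.png

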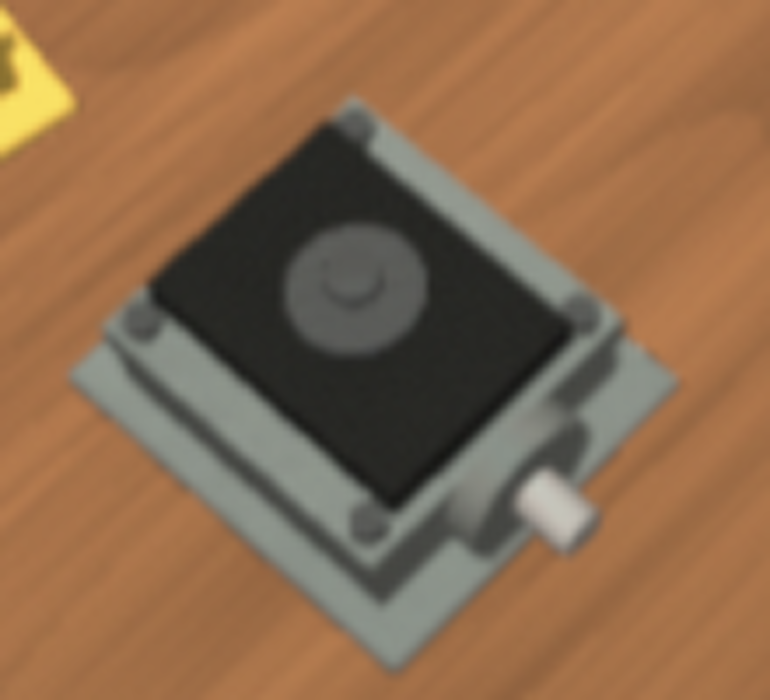

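View pics/c4.png

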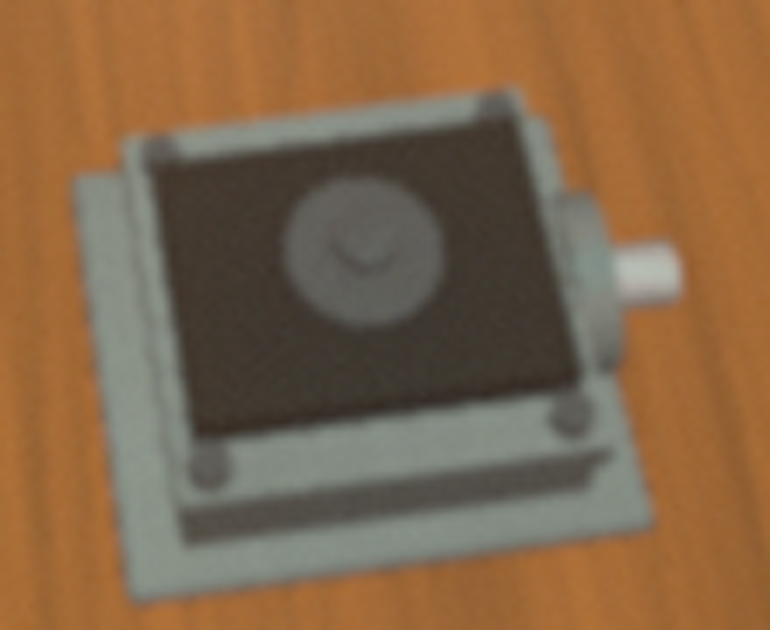

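```bash
cat > fit.py <<'E'
from h import *
from scipy.optimize import least_squares
def fit(obs,x0,extra=None):
    # obs: list (P,(u,v),(x,y,z or None->free))
    def res(p):
        c,s=np.cos(p[2]),np.sin(p[2]); o=[]
        for P,uv,X in obs:
            z=X[2] if X[2] is not None else p[3]
            o+=list(proj(P,[p[0]+c*X[0]-s*X[1],p[1]+s*X[0]+c*X[1],z])-uv)
        return o
    s=least_squares(res,x0,loss='soft_l1'); return s.x,np.array(res(s.x)).reshape(-1,2)
E
python3 - <<'E'
from fit import *
A,B=load('scene0'),load('side0')
m=1e-3
pu=[(A,(339.1,139.4),(.024,.0205,.004)),(A,(332.2,146.5),(.024,-.0205,.004)),(A,(314,137.2),(-.038,-.0205,.002)),(A,(333.8,113.8),(0,0,.102)),
(B,(245.2,123.3),(.024,.0205,.004)),(B,(246.9,130.8),(.024,-.0205,.004)),(B,(226.1,133.9),(-.038,-.0205,.0)),(B,(236.7,100.6),(0,0,.102))]
p,e=fit(pu,[.53,.28,.2]);print('puller',p.round(4),np.degrees(p[2]),e.round(1).tolist())
gb=[]
for P,l in((A,[((196.4,325),(75,-65,8)),((236.9,284.6),(75,65,8)),((150.3,283.6),(-75,-65,8)),((190.3,243.9),(-60,55,45)),((229.3,276.4),(60,55,45)),((194.3,311.7),(60,-55,45)),((154.7,276.4),(-60,-55,45)),
((191.1,247.9),(-50,46,51)),((223.3,274.6),(50,46,51)),((192.9,304.3),(50,-46,51)),((160.4,275.4),(-50,-46,51))]),
(B,[((328.3,330),(75,-65,8)),((254,340.7),(-75,-65,8)),((245.7,280.4),(-75,65,8)),((258.1,276.4),(-50,46,51)),((306,270),(50,46,51)),((316.9,314),(50,-46,51)),((265,321.6),(-50,-46,51))])):
    gb+=[(P,uv,tuple(np.array(X)/1000)) for uv,X in l]
p,e=fit(gb,[.57,-.28,.1]);print('gear',p.round(4),np.degrees(p[2]),e.round(1).tolist())
pad=[(A,(187.1,247.4),(-.054,.039,None)),(A,(161.4,270.7),(-.054,-.039,None)),(A,(196.4,302.6),(.054,-.039,None)),(A,(222.1,277.1),(.054,.039,None))]
for x,uv in (((-.054,.039),(152,165)),((-.054,-.039),(197,435)),((.054,-.039),(580,388)),((.054,.039),(517,120))): pad.append((B,(235+uv[0]/7,255+uv[1]/7),(*x,None)))
p2,e=fit(pad,[.57,-.28,.1,.055]);print('pad',p2.round(4),np.degrees(p2[2]),e.round(1).tolist())
fl=[(A,(190.9,271.3),(0,0,None)),(B,(235+364/7,255+251/7),(0,0,None))]
f=least_squares(lambda q:np.r_[proj(A,q)-fl[0][1],proj(B,q)-fl[1][1]],[.57,-.28,.06]);print('flange c',f.x.round(4),f.fun)
# tray
tr=[]
for P,l in((A,[(259,173),(315,192),(291,238),(231,212)]),(B,[(222,183),(284,168),(305,207),(243,228)])):
    for uv,X in zip(l,[(-85,75,24),(85,75,24),(85,-75,24),(-85,-75,24)]): tr.append((P,uv,tuple(np.array(X)/1000)))
p,e=fit(tr,[.56,0,.2]);print('tray',p.round(4),np.degrees(p[2]),e.round(1).tolist())
s=observe();print(Rn.from_rotvec(s['ee_rot']).as_matrix().round(3))
E
```

```text
puller [0.5291 0.2869 0.0167] 0.9548613218211776 [[0.9, -0.6], [-0.6, 0.6], [-0.5, -0.5], [0.2, -0.4], [-0.1, -0.8], [0.1, 0.5], [0.2, 0.6], [0.3, 0.1]]
gear [ 0.566  -0.277   0.0048] 0.27606058134274825 [[0.0, 0.9], [0.8, -0.8], [-1.2, -0.7], [0.5, -0.3], [0.0, -1.1], [-1.0, -0.5], [-0.2, 0.0], [-0.3, -0.5], [-0.2, -0.5], [-0.2, -0.3], [-0.1, -0.3], [1.5, 0.2], [-0.0, 0.3], [-0.2, -0.6], [0.4, 0.5], [0.6, 0.7], [0.8, -0.1], [0.7, -0.5]]
pad [ 0.5653 -0.2763 -0.0021  0.0527] -0.1226916871843633 [[0.3, 0.2], [-0.0, 0.2], [-0.2, -0.5], [0.0, -0.3], [0.0, 0.8], [-0.7, -0.3], [0.5, -0.9], [0.3, 0.8]]
flange c [ 0.5652 -0.2763  0.066 ] [ 0.13307289 -0.28591496  0.10589482  0.25881849]
tray [0.5637 0.0032 0.2391] 13.697486034836757 [[-1.9, -3.6], [2.0, 2.4], [0.7, 1.8], [-2.3, -0.7], [0.1, -0.1], [-1.2, -2.7], [3.3, -0.1], [-0.5, 0.2]]
[[-0.     0.392 -0.92 ]
 [ 0.001 -0.92  -0.392]
 [-1.    -0.001 -0.   ]]
```

Emit:
{"method": "move_arm", "body": {
  "moves": [
    {"wx": -8.5},
    {"wx": -8.5},
    {"wx": -8.5},
    {"wx": -8.5},
    {"wx": -8.5},
    {"wx": -8.5},
    {"wx": -8.5},
    {"wx": -8.5}
  ]
}}

```text
schema error: expected keys wx, wy, wz, dx, dy, dz, hand
```

Emit:
{"method": "move_arm", "body": {
  "moves": [
    {"wx": -8.5,"wy": 0,"wz": 0,"dx": 0,"dy": 0,"dz": 0,"hand": 1},
    {"wx": -8.5,"wy": 0,"wz": 0,"dx": 0,"dy": 0,"dz": 0,"hand": 1},
    {"wx": -8.5,"wy": 0,"wz": 0,"dx": 0,"dy": 0,"dz": 0,"hand": 1},
    {"wx": -8.5,"wy": 0,"wz": 0,"dx": 0,"dy": 0,"dz": 0,"hand": 1},
    {"wx": -8.5,"wy": 0,"wz": 0,"dx": 0,"dy": 0,"dz": 0,"hand": 1},
    {"wx": -8.5,"wy": 0,"wz": 0,"dx": 0,"dy": 0,"dz": 0,"hand": 1},
    {"wx": -8.5,"wy": 0,"wz": 0,"dx": 0,"dy": 0,"dz": 0,"hand": 1},
    {"wx": -8.5,"wy": 0,"wz": 0,"dx": 0,"dy": 0,"dz": 0,"hand": 1}
  ]
}}

```text
time: 0.95
tool_pos: [0.2646, -0.6209, 0.2183]
ee_rot: [1.191, 1.221, -1.191]
wrist_force: [0.2, -0.7, -0.1]
finger_gap: 1.001
```

Emit:
{"method": "move_arm", "body": {
  "moves": [
    {"wx": 0,"wy": 0,"wz": 0,"dx": 0,"dy": 1.4,"dz": -4.5,"hand": 1},
    {"wx": 0,"wy": 0,"wz": 0,"dx": 0,"dy": 1.4,"dz": -4.5,"hand": 1},
    {"wx": 0,"wy": 0,"wz": 0,"dx": 0,"dy": 1.4,"dz": -4.5,"hand": 1},
    {"wx": 0,"wy": 0,"wz": 0,"dx": 0,"dy": 1.4,"dz": -4.5,"hand": 1},
    {"wx": 0,"wy": 0,"wz": 0,"dx": 0,"dy": 1.4,"dz": -4.5,"hand": 1},
    {"wx": 0,"wy": 0,"wz": 0,"dx": 0,"dy": 1.4,"dz": -4.5,"hand": 1},
    {"wx": 0,"wy": 0,"wz": 0,"dx": 0,"dy": 1.4,"dz": -4.5,"hand": 1},
    {"wx": 0,"wy": 0,"wz": 0,"dx": 0,"dy": 1.4,"dz": -4.5,"hand": 1},
    {"wx": 0,"wy": 0,"wz": 0,"dx": 0,"dy": 1.4,"dz": -4.5,"hand": 1},
    {"wx": 0,"wy": 0,"wz": 0,"dx": 0,"dy": 1.4,"dz": -4.5,"hand": 1},
    {"wx": 0,"wy": 0,"wz": 0,"dx": 0,"dy": 1.4,"dz": -4.5,"hand": 1},
    {"wx": 0,"wy": 0,"wz": 0,"dx": 0,"dy": 1.4,"dz": -4.5,"hand": 1},
    {"wx": 0,"wy": 0,"wz": 0,"dx": 0,"dy": 1.4,"dz": -4.5,"hand": 1},
    {"wx": 0,"wy": 0,"wz": 0,"dx": 0,"dy": 1.4,"dz": -4.5,"hand": 1},
    {"wx": 0,"wy": 0,"wz": 0,"dx": 0,"dy": 1.4,"dz": -4.5,"hand": 1},
    {"wx": 0,"wy": 0,"wz": 0,"dx": 0,"dy": 1.4,"dz": -4.5,"hand": 1},
    {"wx": 0,"wy": 0,"wz": 0,"dx": 0,"dy": 1.4,"dz": -4.5,"hand": 1},
    {"wx": 0,"wy": 0,"wz": 0,"dx": 0,"dy": 1.4,"dz": -4.5,"hand": 1},
    {"wx": 0,"wy": 0,"wz": 0,"dx": 0,"dy": 1.4,"dz": -4.5,"hand": 1},
    {"wx": 0,"wy": 0,"wz": 0,"dx": 0,"dy": 0,"dz": 0,"hand": 1}
  ]
}}

```text
time: 2.95
tool_pos: [0.5147, 0.2429, 0.2174]
ee_rot: [1.192, 1.221, -1.194]
wrist_force: [-0.5, -0.8, 0.0]
finger_gap: 1.0
```

Run:
```python
from h import *
snap('wrist','w1'); s=observe(); print(s['time'],s['tool_pos'],Rn.from_rotvec(s['ee_rot']).as_matrix().round(3))
```

```text
3.0 [0.51432166 0.24083179 0.21759355] [[-0.002  1.     0.022]
 [-0.001  0.022 -1.   ]
 [-1.    -0.002  0.001]]
```

View pics/w1.png

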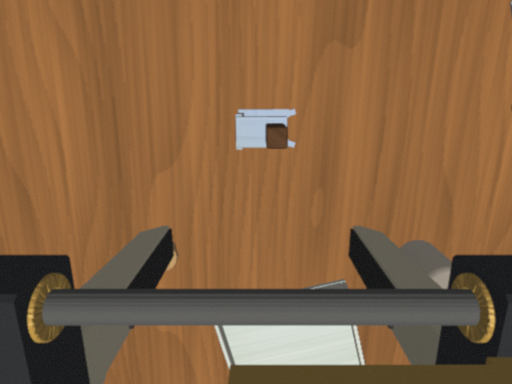

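Run:
```python
from h import *
crop('w1',225,95,305,160,9,'c5')
```

```text
(no output)
```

View pics/c5.png

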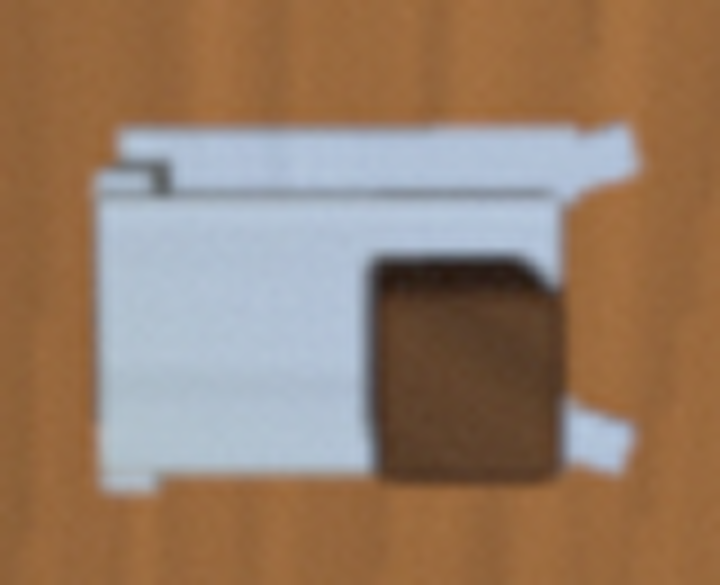

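Run:
```python
from h import *
P=load('w1')
f=lambda x,y,z: ray(P,225+x/9,95+y/9,z).round(4)
print('htop',f(469,383,.102)); print('hTL,TR,BL,BR',f(380,288,.102),f(558,290,.102),f(378,478,.102),f(560,478,.102))
print('armbackL,R, armfront', f(98,195,.05),f(100,472,.05),f(563,195,.05)); print('fork edge',f(118,128,.004),f(575,126,.004))
print('handle proj check',proj(P,[.5291,.2869,.102]))
```

```text
htop [0.527  0.2856 0.102 ]
hTL,TR,BL,BR [0.5187 0.294  0.102 ] [0.5348 0.2942 0.102 ] [0.5189 0.2768 0.102 ] [0.5357 0.2771 0.102 ]
armbackL,R, armfront [0.4894 0.2991 0.05  ] [0.4896 0.2696 0.05  ] [0.539  0.3002 0.05  ]
fork edge [0.4885 0.3048 0.004 ] [0.5436 0.3062 0.004 ]
handle proj check [279.67350445 136.06060044]
```

Emit:
{"method": "move_arm", "body": {
  "moves": [
    {"wx": 0,"wy": 0,"wz": 0,"dx": 0,"dy": 1.4,"dz": -4.4,"hand": 1},
    {"wx": 0,"wy": 0,"wz": 0,"dx": 4,"dy": 0,"dz": 0,"hand": 1},
    {"wx": 0,"wy": 0,"wz": 0,"dx": 3.5,"dy": 0,"dz": 0,"hand": 1},
    {"wx": 0,"wy": 0,"wz": 0,"dx": 0,"dy": 0,"dz": 0,"hand": 1},
    {"wx": 0,"wy": 0,"wz": 0,"dx": 0,"dy": 0,"dz": 0,"hand": 1}
  ]
}}

```text
time: 3.5
tool_pos: [0.5277, 0.2823, 0.1446]
ee_rot: [1.196, 1.218, -1.196]
wrist_force: [0.5, -0.3, 0.9]
finger_gap: 1.002
```

Run:
```python
from h import *
s=observe(); print(s['time'],s['tool_pos'],s['joint_velocities'].round(3),Rn.from_rotvec(s['ee_rot']).as_matrix().round(3))
snap('wrist','w2')
```

```text
3.5 [0.52767046 0.28230012 0.14462289] [ 0.002 -0.02  -0.04  -0.     0.002  0.004] [[-0.     1.     0.018]
 [-0.     0.018 -1.   ]
 [-1.    -0.     0.   ]]
```

View pics/w2.png

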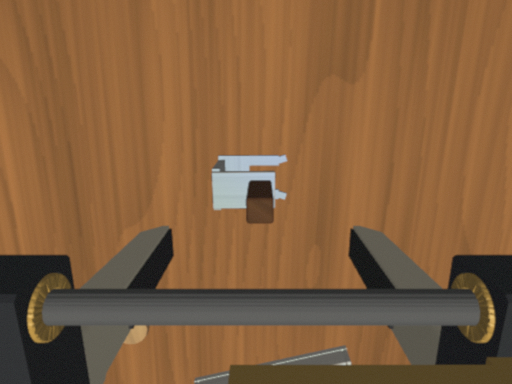

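Run:
```python
from h import *
crop('w2',200,145,300,235,7,'c6')
```

```text
(no output)
```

View pics/c6.png

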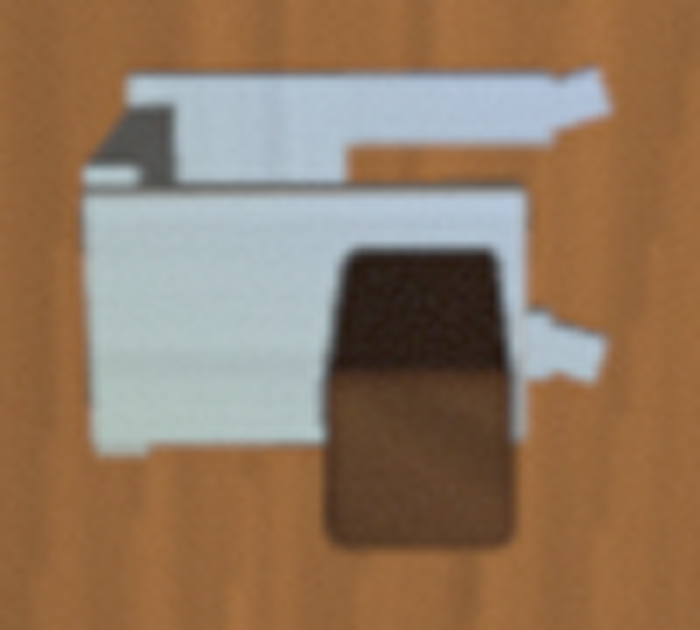

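Run:
```python
from h import *
P=load('w2')
f=lambda x,y,z: ray(P,200+x/7,145+y/7,z).round(4)
print('htop',f(420,460,.102),'arm back',f(83,190,.05),f(93,443,.05),f(526,188,.05),f(526,443,.05),'fork',f(128,74,.004),f(550,74,.004),'slot end/edge',f(346,148,.004),f(550,144,.004))
```

```text
htop [0.527  0.2855 0.102 ] arm back [0.489  0.2994 0.05  ] [0.4895 0.2696 0.05  ] [0.5386 0.3004 0.05  ] [0.5394 0.2705 0.05  ] fork [0.4886 0.305  0.004 ] [0.5435 0.3059 0.004 ] slot end/edge [0.517  0.2957 0.004 ] [0.5438 0.2967 0.004 ]
```

Emit:
{"method": "move_arm", "body": {
  "force": 50,
  "moves": [
    {"wx": 0,"wy": 0,"wz": 0,"dx": 2.5,"dy": -0.07,"dz": -0.29,"hand": 1},
    {"wx": 0,"wy": 0,"wz": 0,"dx": 3,"dy": 0,"dz": 0,"hand": 0.5},
    {"wx": 0,"wy": 0,"wz": 0,"dx": 2.8,"dy": 0,"dz": 0,"hand": 0.35},
    {"wx": 0,"wy": 0,"wz": 0,"dx": 0,"dy": 0,"dz": 0,"hand": 0.35},
    {"wx": 0,"wy": 0,"wz": 0,"dx": 0,"dy": 0,"dz": 0,"hand": 0.35}
  ]
}}

```text
time: 4.05
tool_pos: [0.5277, 0.2861, 0.063]
ee_rot: [1.197, 1.217, -1.194]
wrist_force: [0.1, 0.3, 0.1]
finger_gap: 0.703
```

Emit:
{"method": "move_arm", "body": {
  "force": 50,
  "moves": [
    {"wx": 0,"wy": 0,"wz": 0,"dx": 0,"dy": 0,"dz": 0,"hand": 0.25},
    {"wx": 0,"wy": 0,"wz": 0,"dx": 0,"dy": 0,"dz": 0,"hand": 0.25},
    {"wx": 0,"wy": 0,"wz": 0,"dx": 0,"dy": 0,"dz": 0,"hand": 0.25},
    {"wx": 0,"wy": 0,"wz": 0,"dx": 0,"dy": 0,"dz": 0,"hand": 0.2},
    {"wx": 0,"wy": 0,"wz": 0,"dx": 0,"dy": 0,"dz": 0,"hand": 0.15},
    {"wx": 0,"wy": 0,"wz": 0,"dx": 0,"dy": 0,"dz": 0,"hand": 0.1},
    {"wx": 0,"wy": 0,"wz": 0,"dx": 0,"dy": 0,"dz": 0,"hand": 0.05},
    {"wx": 0,"wy": 0,"wz": 0,"dx": 0,"dy": 0,"dz": 0,"hand": 0.05},
    {"wx": 0,"wy": 0,"wz": 0,"dx": 0,"dy": 0,"dz": 0,"hand": 0},
    {"wx": 0,"wy": 0,"wz": 0,"dx": 0,"dy": 0,"dz": 0,"hand": 0},
    {"wx": 0,"wy": 0,"wz": 0,"dx": 0,"dy": 0,"dz": 0,"hand": 0}
  ]
}}

```text
time: 5.15
tool_pos: [0.5269, 0.286, 0.0607]
ee_rot: [1.195, 1.218, -1.195]
wrist_force: [-2.2, 0.2, 1.9]
finger_gap: 0.192
```

Run:
```python
from h import *
s=observe(); print(s['time'],s['tool_pos'],s['wrist_force'],s['moment'],s['finger_gap'])
snap('wrist','w3'); print(observe()['tool_pos'])
```

```text
5.15 [0.5268583  0.28601525 0.06069048] [-2.22191933  0.22108679  1.87047287] [-0.14545324  0.03869411  0.06163442] 0.1918661173297646
[0.52687151 0.2860026  0.06069071]
```

View pics/w3.png

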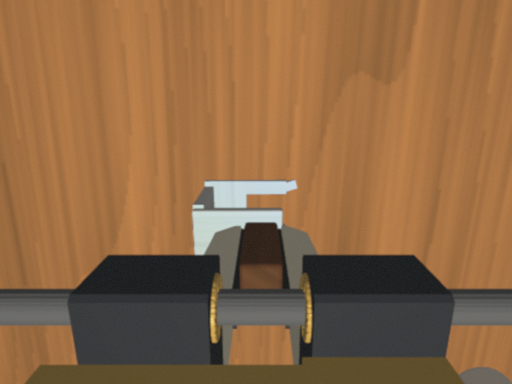

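Emit:
{"method": "move_arm", "body": {
  "moves": [
    {"wx": 0,"wy": 0,"wz": 0,"dx": -1,"dy": 0,"dz": 0,"hand": 0},
    {"wx": 0,"wy": 0,"wz": 0,"dx": -3,"dy": 0,"dz": 0,"hand": 0},
    {"wx": 0,"wy": 0,"wz": 0,"dx": -4,"dy": 0,"dz": 0,"hand": 0},
    {"wx": 0,"wy": 0,"wz": 0,"dx": -4,"dy": 0,"dz": 0,"hand": 0},
    {"wx": 0,"wy": 0,"wz": 0,"dx": -2,"dy": 0,"dz": 0,"hand": 0},
    {"wx": 0,"wy": 0,"wz": 0,"dx": 0,"dy": 0,"dz": 0,"hand": 0},
    {"wx": 0,"wy": 0,"wz": 0,"dx": 0,"dy": 0,"dz": 0,"hand": 0}
  ]
}}

```text
time: 5.9
tool_pos: [0.5267, 0.2859, 0.1999]
ee_rot: [1.195, 1.218, -1.196]
wrist_force: [0.2, 0.6, -2.8]
finger_gap: 0.191
```

Run:
```python
from h import *
s=observe(); print(s['time'],s['tool_pos'],s['wrist_force'],s['moment'],s['finger_gap'])
```

```text
5.9 [0.52666299 0.285927   0.19985586] [ 0.16832203  0.60612919 -2.8007452 ] [ 0.01090312 -0.13748386 -0.02483063] 0.19075688487660383
```

Emit:
{"method": "move_arm", "body": {
  "moves": [
    {"wx": 0,"wy": 0,"wz": 0,"dx": 0,"dy": -0.1,"dz": 2,"hand": 0},
    {"wx": 0,"wy": 0,"wz": 0,"dx": 0,"dy": -0.2,"dz": 4,"hand": 0},
    {"wx": 0,"wy": 0,"wz": 0,"dx": 0,"dy": -0.2,"dz": 4,"hand": 0},
    {"wx": 0,"wy": 0,"wz": 0,"dx": 0,"dy": -0.2,"dz": 4,"hand": 0},
    {"wx": 0,"wy": 0,"wz": 0,"dx": 0,"dy": -0.2,"dz": 4,"hand": 0},
    {"wx": 0,"wy": 0,"wz": 0,"dx": 0,"dy": -0.2,"dz": 4,"hand": 0},
    {"wx": 0,"wy": 0,"wz": 0,"dx": 0,"dy": -0.2,"dz": 4,"hand": 0},
    {"wx": 0,"wy": 0,"wz": 0,"dx": 0,"dy": -0.2,"dz": 4,"hand": 0},
    {"wx": 0,"wy": 0,"wz": 0,"dx": 0,"dy": -0.2,"dz": 4,"hand": 0},
    {"wx": 0,"wy": 0,"wz": 0,"dx": 0,"dy": -0.2,"dz": 4,"hand": 0},
    {"wx": 0,"wy": 0,"wz": 0,"dx": 0,"dy": -0.2,"dz": 4,"hand": 0},
    {"wx": 0,"wy": 0,"wz": 0,"dx": 0,"dy": -0.2,"dz": 4,"hand": 0},
    {"wx": 0,"wy": 0,"wz": 0,"dx": 0,"dy": -0.2,"dz": 4,"hand": 0},
    {"wx": 0,"wy": 0,"wz": 0,"dx": 0,"dy": -0.2,"dz": 4,"hand": 0},
    {"wx": 0,"wy": 0,"wz": 0,"dx": 0,"dy": 0,"dz": 2,"hand": 0},
    {"wx": 0,"wy": 0,"wz": 0,"dx": 0,"dy": 0,"dz": 0,"hand": 0},
    {"wx": 0,"wy": 0,"wz": 0,"dx": 0,"dy": 0,"dz": 0,"hand": 0},
    {"wx": 0,"wy": 0,"wz": 0,"dx": 0,"dy": 0,"dz": 0,"hand": 0}
  ]
}}

```text
time: 7.7
tool_pos: [0.5104, -0.2733, 0.2]
ee_rot: [1.195, 1.219, -1.195]
wrist_force: [0.8, -0.9, -2.6]
finger_gap: 0.191
```

Run:
```python
from h import *
s=observe(); print(s['time'],s['tool_pos'],s['wrist_force'],s['moment'],s['finger_gap'],Rn.from_rotvec(s['ee_rot']).as_matrix().round(3))
snap('wrist','w4');snap('side','s4');snap('scene','sc4')
```

```text
7.7 [ 0.51044251 -0.27328133  0.20002196] [ 0.77566994 -0.93039119 -2.6300264 ] [-0.01369899 -0.16099977  0.00151157] 0.19110188010205717 [[-0.001  1.     0.02 ]
 [ 0.001  0.02  -1.   ]
 [-1.    -0.001 -0.001]]
```

View pics/w4.png

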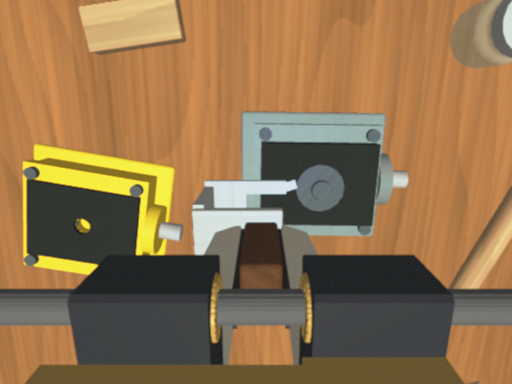

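View pics/s4.png

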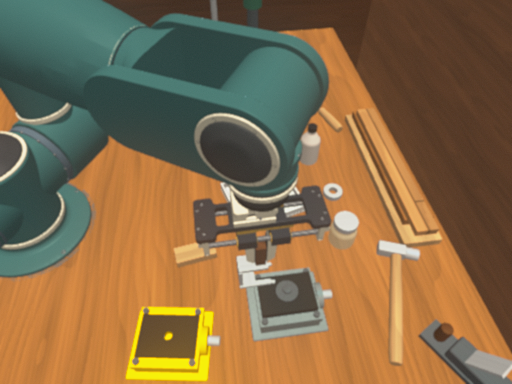

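Run:
```python
from h import *
crop('w4',235,105,415,240,4.4,'c7')
```

```text
(no output)
```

View pics/c7.png

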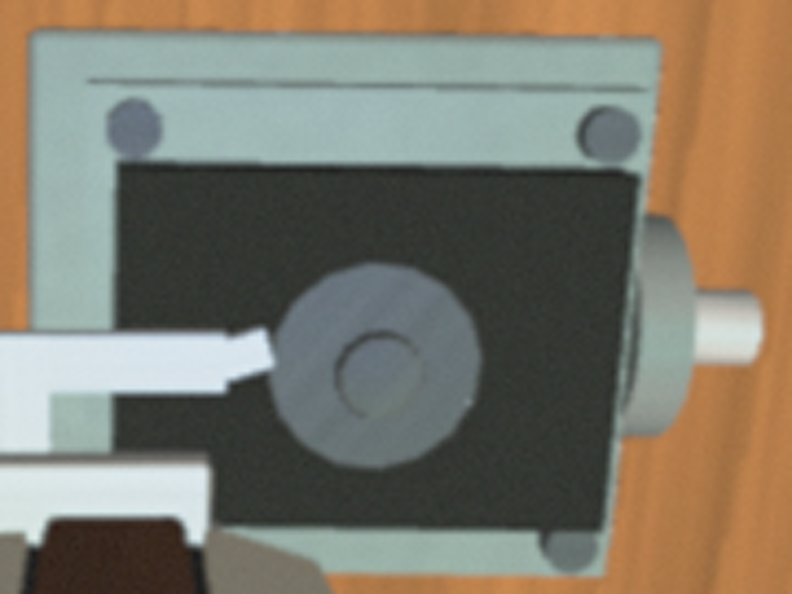

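Run:
```python
from fit import *
P=load('w4')
g=lambda x,y: (235+x/4.4,105+y/4.4)
f=lambda x,y,z: ray(P,*g(x,y),z).round(4)
for z in (.0595,.062,.066,.07): print(z,'flange',f(376,365,z),'diam',(f(482,365,z)-f(270,365,z))[0])
print('bolts',f(134,128,.051),f(612,134,.051),'head',f(380,375,.0775))
obs=[(P,g(134,128),(-.05,.046,.051)),(P,g(612,133),(.05,.046,.051)),(P,g(30,35),(-.075,.065,.008))]
p,e=fit(obs,[.565,-.277,0]);print(p,np.degrees(p[2]),e)
pad=[(P,g(116,163),(-.054,.039,None)),(P,g(640,172),(.054,.039,None)),(P,g(602,529),(.054,-.039,None))]
p,e=fit(pad,[.565,-.277,0,.055]);print('pad',p,np.degrees(p[2]),e)
print('tine tip z at puller', [proj(P,[.5104+.024,-.2741+y,.139+.004]) for y in (.0205,)], g(270,345))
```

```text
0.0595 flange [ 0.5662 -0.2792  0.0595] diam 0.04500000000000004
0.062 flange [ 0.5657 -0.2785  0.062 ] diam 0.04459999999999997
0.066 flange [ 0.565  -0.2775  0.066 ] diam 0.04399999999999993
0.07 flange [ 0.5642 -0.2765  0.07  ] diam 0.04349999999999998
bolts [ 0.5139 -0.2312  0.051 ] [ 0.6139 -0.2305  0.051 ] head [ 0.5638 -0.2766  0.0775]
[ 0.56497201 -0.27713438  0.01641355] 0.9404273484202138 [[ 0.31348484  0.88461007]
 [ 0.3102721  -0.01593026]
 [-0.88982578 -0.90355956]]
pad [ 0.56424599 -0.27660113  0.00130697  0.05840514] 0.07488385503972894 [[-0.07337506  0.04734795]
 [ 0.14055829  0.06680559]
 [-0.07042214 -0.12249364]]
tine tip z at puller [array([296.91332446, 181.54018342])] (296.3636363636364, 183.4090909090909)
```

Emit:
{"method": "move_arm", "body": {
  "moves": [
    {"wx": 0,"wy": 0,"wz": 0,"dx": 2,"dy": -0.1,"dz": 0.3,"hand": 0},
    {"wx": 0,"wy": 0,"wz": 0,"dx": 3,"dy": 0,"dz": 0,"hand": 0},
    {"wx": 0,"wy": 0,"wz": 0,"dx": 2,"dy": 0,"dz": 0,"hand": 0},
    {"wx": 0,"wy": 0,"wz": 0,"dx": 0,"dy": 0,"dz": 0,"hand": 0},
    {"wx": 0,"wy": 0,"wz": 0,"dx": 0,"dy": 0,"dz": 0,"hand": 0},
    {"wx": 0,"wy": 0,"wz": 0,"dx": 0,"dy": 0,"dz": 0,"hand": 0}
  ]
}}

```text
time: 8.45
tool_pos: [0.5101, -0.2775, 0.1323]
ee_rot: [1.195, 1.216, -1.194]
wrist_force: [0.9, -1.1, -1.3]
finger_gap: 0.19
```

Run:
```python
from h import *
s=observe(); print(s['time'],s['tool_pos'],s['wrist_force'],s['moment'],s['finger_gap'],Rn.from_rotvec(s['ee_rot']).as_matrix().round(3))
snap('wrist','w5');crop('w5',180,80,420,260,3.3,'c8')
snap('scene','sc5');crop('sc5',130,200,260,330,6,'c9')
```

```text
8.45 [ 0.51006066 -0.27751269  0.13234278] [ 0.89104301 -1.05010483 -1.3095273 ] [-0.07643952 -0.13121489 -0.01330191] 0.19044489738113096 [[ 0.002  1.     0.019]
 [-0.001  0.019 -1.   ]
 [-1.     0.002  0.001]]
```

View pics/c8.png

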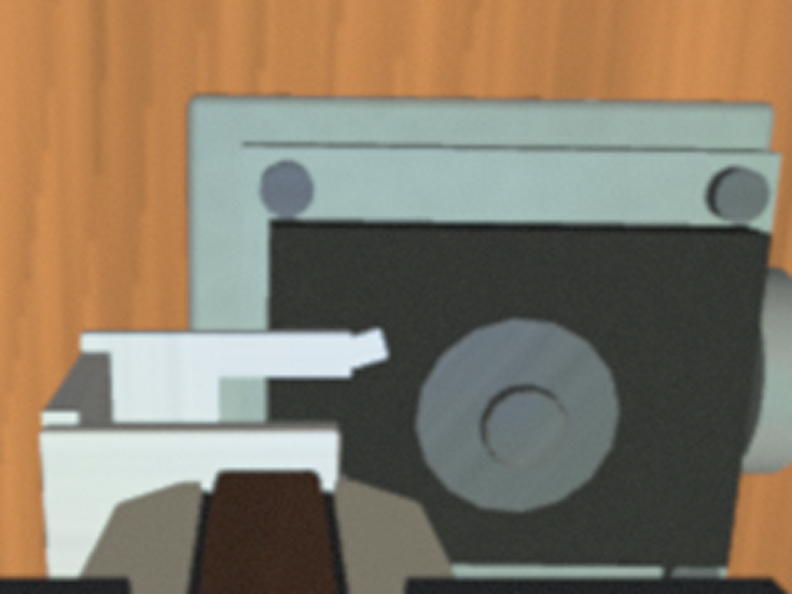

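View pics/c9.png

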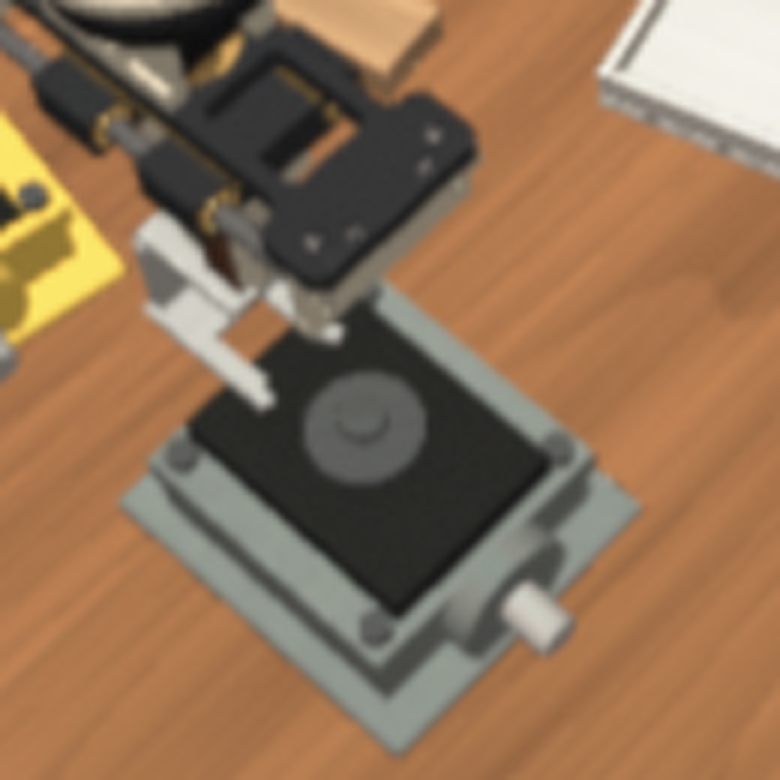

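Run:
```python
from fit import *
P=load('w5')
g=lambda x,y: (180+x/3.3,80+y/3.3)
f=lambda x,y,z: ray(P,*g(x,y),z).round(4)
for z in (.062,.065,.068): print(z,'flange',f(517,415,z),'diam',(f(619,415,z)-f(415,415,z))[0])
fz=.1323-.0607+.004
print('fork edge',f(85,333,fz),f(348,332,fz),'inner',f(220,378,fz),f(350,377,fz),'arm',f(41,430,fz+.046),f(340,428,fz+.046))
print('bolts',f(287,188,.051),f(740,194,.051))
pad=[(P,g(270,222),(-.054,.039,None)),(P,g(768,231),(.054,.039,None)),(P,g(727,566),(.054,-.039,None))]
p,e=fit(pad,[.565,-.277,0,.055]);print('pad',p,np.degrees(p[2]),e)
```

```text
0.062 flange [ 0.5656 -0.2788  0.062 ] diam 0.04519999999999991
0.065 flange [ 0.5649 -0.2779  0.065 ] diam 0.044600000000000084
0.068 flange [ 0.5642 -0.2769  0.068 ] diam 0.04400000000000004
fork edge [ 0.4726 -0.2585  0.0756] [ 0.5264 -0.2574  0.0756] inner [ 0.5003 -0.2676  0.0756] [ 0.5272 -0.2669  0.0756] arm [ 0.4722 -0.2641  0.1216] [ 0.5219 -0.2629  0.1216]
bolts [ 0.5138 -0.231   0.051 ] [ 0.6135 -0.2305  0.051 ]
pad [ 0.56401496 -0.27669363  0.00069435  0.05835797] 0.03978331970542216 [[-0.25592669  0.29237254]
 [ 0.83133405  0.14063119]
 [-0.46775371 -0.5131249 ]]
```

Emit:
{"method": "move_arm", "body": {
  "moves": [
    {"wx": 0,"wy": 0,"wz": 0,"dx": 0.4,"dy": 0,"dz": -0.04,"hand": 0},
    {"wx": 0,"wy": 0,"wz": 0,"dx": 0.3,"dy": 0,"dz": 0,"hand": 0},
    {"wx": 0,"wy": 0,"wz": 0,"dx": 0,"dy": 0,"dz": 0,"hand": 0},
    {"wx": 0,"wy": 0,"wz": 0,"dx": 0,"dy": 0,"dz": 0,"hand": 0}
  ]
}}

```text
time: 8.95
tool_pos: [0.5094, -0.277, 0.1235]
ee_rot: [1.195, 1.218, -1.195]
wrist_force: [-0.0, 0.5, -2.5]
finger_gap: 0.19
```

Emit:
{"method": "move_arm", "body": {
  "moves": [
    {"wx": 0,"wy": 0,"wz": 0,"dx": 0,"dy": 0,"dz": 0,"hand": 0},
    {"wx": 0,"wy": 0,"wz": 0,"dx": 0,"dy": 0,"dz": 0,"hand": 0}
  ]
}}

```text
time: 9.15
tool_pos: [0.5095, -0.277, 0.1237]
ee_rot: [1.195, 1.218, -1.195]
wrist_force: [-0.2, -0.1, -1.9]
finger_gap: 0.19
```

Emit:
{"method": "move_arm", "body": {
  "moves": [
    {"wx": 0,"wy": 0,"wz": 0,"dx": 0,"dy": 0,"dz": 0,"hand": 0}
  ]
}}

```text
time: 9.25
tool_pos: [0.5095, -0.277, 0.1237]
ee_rot: [1.195, 1.218, -1.195]
wrist_force: [-0.3, -0.2, -2.0]
finger_gap: 0.189
```

Emit:
{"method": "move_arm", "body": {
  "moves": [
    {"wx": 0,"wy": 0,"wz": 0,"dx": 0.1,"dy": 0,"dz": 0,"hand": 0},
    {"wx": 0,"wy": 0,"wz": 0,"dx": 0,"dy": 0,"dz": 0,"hand": 0},
    {"wx": 0,"wy": 0,"wz": 0,"dx": 0,"dy": 0,"dz": 0,"hand": 0}
  ]
}}

```text
time: 9.55
tool_pos: [0.5094, -0.277, 0.1226]
ee_rot: [1.195, 1.218, -1.195]
wrist_force: [0.5, -0.2, -3.4]
finger_gap: 0.189
```

Emit:
{"method": "move_arm", "body": {
  "moves": [
    {"wx": 0,"wy": 0,"wz": 0,"dx": 0.1,"dy": 0,"dz": 0,"hand": 0},
    {"wx": 0,"wy": 0,"wz": 0,"dx": 0,"dy": 0,"dz": 0,"hand": 0},
    {"wx": 0,"wy": 0,"wz": 0,"dx": 0,"dy": 0,"dz": 0,"hand": 0}
  ]
}}

```text
time: 9.85
tool_pos: [0.5094, -0.277, 0.1216]
ee_rot: [1.195, 1.218, -1.195]
wrist_force: [0.7, 0.4, -2.3]
finger_gap: 0.192
```

Emit:
{"method": "move_arm", "body": {
  "moves": [
    {"wx": 0,"wy": 0,"wz": 0,"dx": 0.1,"dy": 0,"dz": 0,"hand": 0},
    {"wx": 0,"wy": 0,"wz": 0,"dx": 0,"dy": 0,"dz": 0,"hand": 0},
    {"wx": 0,"wy": 0,"wz": 0,"dx": 0,"dy": 0,"dz": 0,"hand": 0}
  ]
}}

```text
time: 10.15
tool_pos: [0.5095, -0.277, 0.1206]
ee_rot: [1.195, 1.218, -1.195]
wrist_force: [0.4, -0.3, -2.6]
finger_gap: 0.192
```

Emit:
{"method": "move_arm", "body": {
  "moves": [
    {"wx": 0,"wy": 0,"wz": 0,"dx": 0.1,"dy": 0,"dz": 0,"hand": 0},
    {"wx": 0,"wy": 0,"wz": 0,"dx": 0,"dy": 0,"dz": 0,"hand": 0},
    {"wx": 0,"wy": 0,"wz": 0,"dx": 0,"dy": 0,"dz": 0,"hand": 0}
  ]
}}

```text
time: 10.45
tool_pos: [0.5095, -0.277, 0.1198]
ee_rot: [1.195, 1.218, -1.195]
wrist_force: [-0.2, 0.2, -1.9]
finger_gap: 0.189
```

Emit:
{"method": "move_arm", "body": {
  "moves": [
    {"wx": 0,"wy": 0,"wz": 0,"dx": 0.05,"dy": 0,"dz": 0,"hand": 0},
    {"wx": 0,"wy": 0,"wz": 0,"dx": 0,"dy": 0,"dz": 0,"hand": 0},
    {"wx": 0,"wy": 0,"wz": 0,"dx": 0,"dy": 0,"dz": 0,"hand": 0}
  ]
}}

```text
time: 10.75
tool_pos: [0.5095, -0.2771, 0.1194]
ee_rot: [1.195, 1.218, -1.195]
wrist_force: [-0.8, 0.9, 1.4]
finger_gap: 0.19
```

Run:
```python
from h import *
s=observe(); print(s['time'],s['tool_pos'],s['wrist_force'],s['moment'])
```

```text
10.75 [ 0.50952185 -0.27709801  0.11941855] [-0.84669062  0.8926946   1.43732892] [-0.04763069 -0.01793065 -0.06013146]
```

Emit:
{"method": "move_arm", "body": {
  "moves": [
    {"wx": 0,"wy": 0,"wz": 0,"dx": -0.13,"dy": 0,"dz": 0,"hand": 0},
    {"wx": 0,"wy": 0,"wz": 0,"dx": 0,"dy": 0,"dz": 0,"hand": 0},
    {"wx": 0,"wy": 0,"wz": 0,"dx": 0,"dy": 0,"dz": 0,"hand": 0},
    {"wx": 0,"wy": 0,"wz": 0,"dx": 0,"dy": 0,"dz": 0,"hand": 0}
  ]
}}

```text
time: 11.15
tool_pos: [0.5094, -0.2769, 0.1202]
ee_rot: [1.195, 1.218, -1.195]
wrist_force: [-0.6, -0.3, -1.9]
finger_gap: 0.192
```

Run:
```python
from h import *
s=observe(); print(s['time'],s['tool_pos'],s['wrist_force'],s['moment'],Rn.from_rotvec(s['ee_rot']).as_matrix().round(4))
snap('side','s6');snap('scene','sc6');snap('wrist','w6')
crop('s6',220,220,350,350,6,'c10')
crop('w6',160,100,410,260,3.2,'c11')
```

```text
11.15 [ 0.5093548  -0.2769401   0.12018675] [-0.58025216 -0.31731776 -1.87383281] [-0.04519727 -0.1549994   0.05398137] [[-4.000e-04  9.998e-01  1.880e-02]
 [ 2.000e-04  1.880e-02 -9.998e-01]
 [-1.000e+00 -3.000e-04 -2.000e-04]]
```

View pics/c11.png

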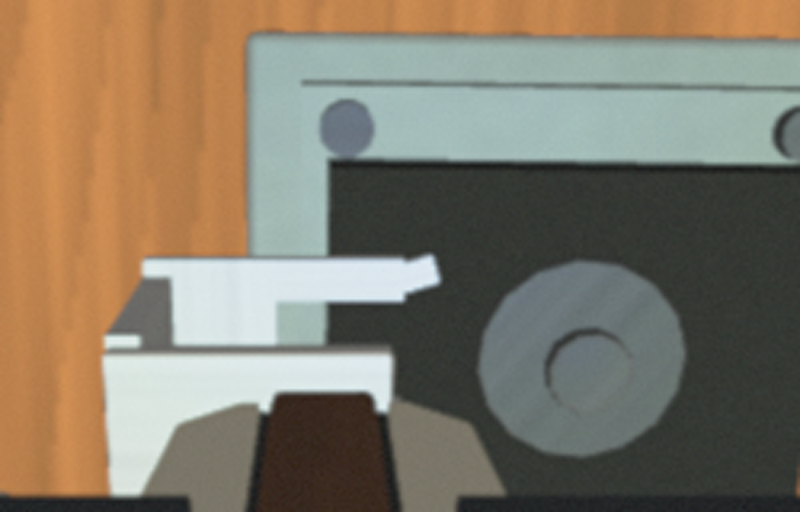

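View pics/c10.png

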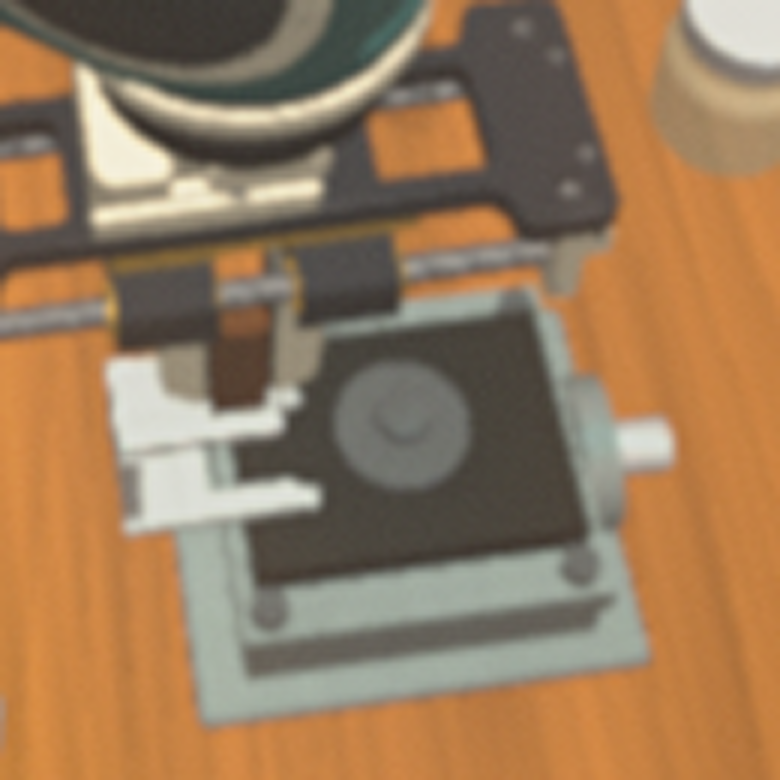

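Run:
```python
from h import *
P=load('w6')
f=lambda x,y,z: ray(P,160+x/3.2,100+y/3.2,z).round(4)
print('flange',f(582,358,.0685),f(582,261,.0685),f(582,457,.0685)); print('fork',f(145,258,.0637),f(403,258,.0637),'in',f(278,302,.0637),f(403,301,.0637),'arm',f(105,352,.1097),f(392,350,.1097))
```

```text
flange [ 0.5642 -0.2767  0.0685] [ 0.5625 -0.2556  0.0685] [ 0.566  -0.2992  0.0685]
fork [ 0.4716 -0.2577  0.0637] [ 0.5259 -0.2567  0.0637] in [ 0.4997 -0.2668  0.0637] [ 0.5263 -0.2662  0.0637] arm [ 0.4718 -0.2633  0.1097] [ 0.5209 -0.2621  0.1097]
```

Emit:
{"method": "move_arm", "body": {
  "moves": [
    {"wx": 0,"wy": 0,"wz": 0,"dx": -0.03,"dy": 0.3,"dz": 0,"hand": 0},
    {"wx": 0,"wy": 0,"wz": 0,"dx": 0,"dy": 0.3,"dz": 0,"hand": 0},
    {"wx": 0,"wy": 0,"wz": 0,"dx": 0,"dy": 0.2,"dz": 0,"hand": 0},
    {"wx": 0,"wy": 0,"wz": 0,"dx": 0,"dy": 0.2,"dz": 0,"hand": 0},
    {"wx": 0,"wy": 0,"wz": 0,"dx": 0,"dy": 0,"dz": 0,"hand": 0}
  ]
}}

```text
time: 11.8
tool_pos: [0.5197, -0.2768, 0.1206]
ee_rot: [1.195, 1.218, -1.195]
wrist_force: [0.2, 1.1, -3.1]
finger_gap: 0.194
```

Emit:
{"method": "move_arm", "body": {
  "moves": [
    {"wx": 0,"wy": 0,"wz": 0,"dx": 0,"dy": 0.1,"dz": 0,"hand": 0},
    {"wx": 0,"wy": 0,"wz": 0,"dx": 0,"dy": 0.1,"dz": 0,"hand": 0},
    {"wx": 0,"wy": 0,"wz": 0,"dx": 0,"dy": 0,"dz": 0,"hand": 0}
  ]
}}

```text
time: 12.1
tool_pos: [0.5215, -0.2768, 0.1207]
ee_rot: [1.195, 1.218, -1.195]
wrist_force: [-0.1, 0.4, -2.3]
finger_gap: 0.192
```

Run:
```python
from h import *
s=observe(); print(s['time'],s['tool_pos'],s['wrist_force'],s['moment'])
snap('wrist','w7')
crop('w7',160,100,410,260,3.2,'c12')
```

```text
12.1 [ 0.52152479 -0.27680054  0.12074599] [-0.14174146  0.37686408 -2.32996023] [-0.02464705 -0.15204725 -0.00625694]
```

View pics/c12.png

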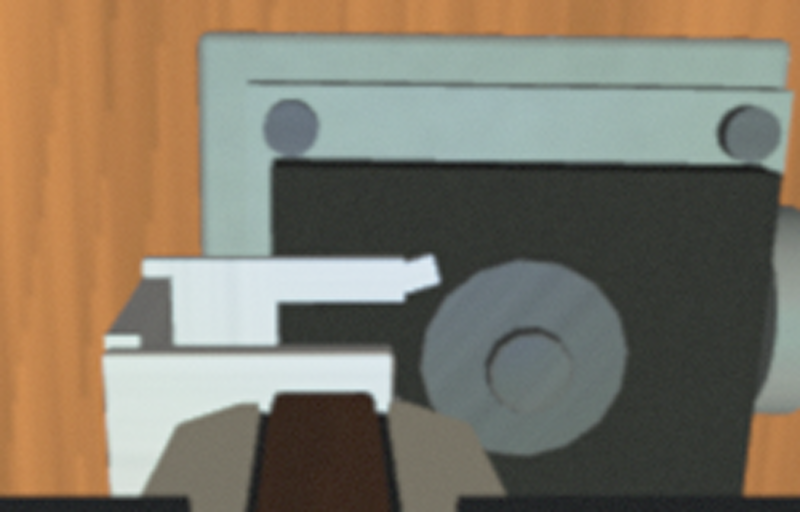

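Emit:
{"method": "move_arm", "body": {
  "moves": [
    {"wx": 0,"wy": 0,"wz": 0,"dx": 0,"dy": 0.2,"dz": 0,"hand": 0},
    {"wx": 0,"wy": 0,"wz": 0,"dx": 0,"dy": 0.1,"dz": 0,"hand": 0},
    {"wx": 0,"wy": 0,"wz": 0,"dx": 0,"dy": 0.1,"dz": 0,"hand": 0},
    {"wx": 0,"wy": 0,"wz": 0,"dx": 0,"dy": 0.1,"dz": 0,"hand": 0},
    {"wx": 0,"wy": 0,"wz": 0,"dx": 0,"dy": 0,"dz": 0,"hand": 0}
  ]
}}

```text
time: 12.65
tool_pos: [0.5266, -0.2767, 0.1207]
ee_rot: [1.195, 1.218, -1.195]
wrist_force: [0.1, 0.4, -2.7]
finger_gap: 0.191
```

Emit:
{"method": "move_arm", "body": {
  "moves": [
    {"wx": 0,"wy": 0,"wz": 0,"dx": 0,"dy": 0.1,"dz": 0,"hand": 0},
    {"wx": 0,"wy": 0,"wz": 0,"dx": 0,"dy": 0.1,"dz": 0,"hand": 0},
    {"wx": 0,"wy": 0,"wz": 0,"dx": 0,"dy": 0.1,"dz": 0,"hand": 0},
    {"wx": 0,"wy": 0,"wz": 0,"dx": 0,"dy": 0,"dz": 0,"hand": 0}
  ]
}}

```text
time: 13.05
tool_pos: [0.5296, -0.2766, 0.1207]
ee_rot: [1.195, 1.218, -1.195]
wrist_force: [0.1, -0.7, -2.3]
finger_gap: 0.192
```

Run:
```python
from h import *
s=observe(); print(s['time'],s['tool_pos'],s['wrist_force'],s['moment'])
snap('wrist','w8')
crop('w8',160,100,410,260,3.2,'c13')
```

```text
13.05 [ 0.52955306 -0.2766365   0.12073716] [ 0.12076605 -0.73100654 -2.3109272 ] [ 0.00193947 -0.15132135 -0.01702796]
```

View pics/c13.png

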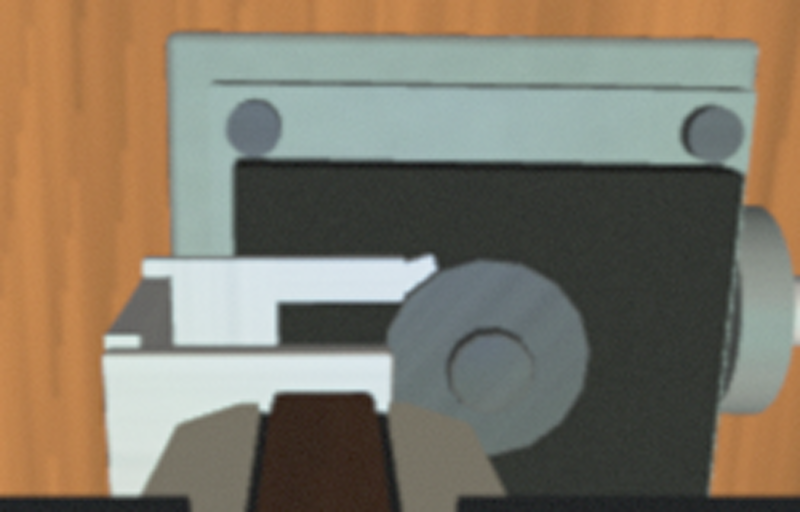

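Emit:
{"method": "move_arm", "body": {
  "moves": [
    {"wx": 0,"wy": 0,"wz": 0,"dx": 0,"dy": 0.2,"dz": 0,"hand": 0},
    {"wx": 0,"wy": 0,"wz": 0,"dx": 0,"dy": 0.2,"dz": 0,"hand": 0},
    {"wx": 0,"wy": 0,"wz": 0,"dx": 0,"dy": 0.2,"dz": 0,"hand": 0},
    {"wx": 0,"wy": 0,"wz": 0,"dx": 0,"dy": 0.2,"dz": 0,"hand": 0},
    {"wx": 0,"wy": 0,"wz": 0,"dx": 0,"dy": 0,"dz": 0,"hand": 0}
  ]
}}

```text
time: 13.6
tool_pos: [0.5377, -0.2765, 0.1207]
ee_rot: [1.195, 1.218, -1.195]
wrist_force: [-0.5, -0.2, -2.2]
finger_gap: 0.192
```

Emit:
{"method": "move_arm", "body": {
  "moves": [
    {"wx": 0,"wy": 0,"wz": 0,"dx": 0,"dy": 0.2,"dz": 0,"hand": 0},
    {"wx": 0,"wy": 0,"wz": 0,"dx": 0,"dy": 0.2,"dz": 0,"hand": 0},
    {"wx": 0,"wy": 0,"wz": 0,"dx": 0,"dy": 0.2,"dz": 0,"hand": 0},
    {"wx": 0,"wy": 0,"wz": 0,"dx": 0,"dy": 0.2,"dz": 0,"hand": 0},
    {"wx": 0,"wy": 0,"wz": 0,"dx": 0,"dy": 0,"dz": 0,"hand": 0}
  ]
}}

```text
time: 14.1
tool_pos: [0.5457, -0.2763, 0.1207]
ee_rot: [1.195, 1.218, -1.195]
wrist_force: [0.5, 0.4, -2.9]
finger_gap: 0.192
```

Emit:
{"method": "move_arm", "body": {
  "moves": [
    {"wx": 0,"wy": 0,"wz": 0,"dx": 0,"dy": 0.2,"dz": 0,"hand": 0},
    {"wx": 0,"wy": 0,"wz": 0,"dx": 0,"dy": 0.2,"dz": 0,"hand": 0},
    {"wx": 0,"wy": 0,"wz": 0,"dx": 0,"dy": 0.2,"dz": 0,"hand": 0},
    {"wx": 0,"wy": 0,"wz": 0,"dx": 0,"dy": 0.2,"dz": 0,"hand": 0},
    {"wx": 0,"wy": 0,"wz": 0,"dx": 0,"dy": 0,"dz": 0,"hand": 0}
  ]
}}

```text
time: 14.6
tool_pos: [0.5537, -0.2761, 0.1207]
ee_rot: [1.195, 1.218, -1.195]
wrist_force: [-0.1, 0.9, -1.7]
finger_gap: 0.19
```

Run:
```python
from h import *
s=observe(); print(s['time'],s['tool_pos'],s['wrist_force'],s['moment'])
snap('wrist','w9')
crop('w9',160,100,410,260,3.2,'c14')
```

```text
14.6 [ 0.55367183 -0.27614685  0.12073773] [-0.12842276  0.93752312 -1.71100313] [-0.07752755 -0.11276688  0.01339316]
```

View pics/c14.png

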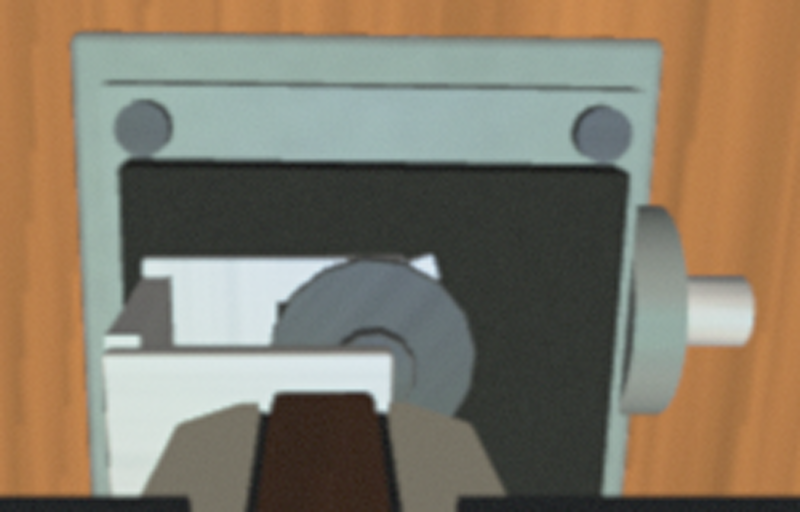

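Emit:
{"method": "move_arm", "body": {
  "moves": [
    {"wx": 0,"wy": 0,"wz": 0,"dx": 0,"dy": 0.2,"dz": 0,"hand": 0},
    {"wx": 0,"wy": 0,"wz": 0,"dx": 0,"dy": 0.2,"dz": 0,"hand": 0},
    {"wx": 0,"wy": 0,"wz": 0,"dx": 0,"dy": 0.1,"dz": 0,"hand": 0},
    {"wx": 0,"wy": 0,"wz": 0,"dx": 0,"dy": 0.1,"dz": 0,"hand": 0},
    {"wx": 0,"wy": 0,"wz": 0,"dx": 0,"dy": 0,"dz": 0,"hand": 0}
  ]
}}

```text
time: 15.15
tool_pos: [0.5595, -0.2761, 0.1207]
ee_rot: [1.195, 1.218, -1.195]
wrist_force: [-1.0, -0.9, -2.4]
finger_gap: 0.192
```

Emit:
{"method": "move_arm", "body": {
  "moves": [
    {"wx": 0,"wy": 0,"wz": 0,"dx": 0,"dy": 0.1,"dz": 0,"hand": 0},
    {"wx": 0,"wy": 0,"wz": 0,"dx": 0,"dy": 0.1,"dz": 0,"hand": 0},
    {"wx": 0,"wy": 0,"wz": 0,"dx": 0,"dy": 0,"dz": 0,"hand": 0}
  ]
}}

```text
time: 15.45
tool_pos: [0.5615, -0.276, 0.1208]
ee_rot: [1.195, 1.218, -1.195]
wrist_force: [0.0, 0.2, -2.4]
finger_gap: 0.192
```

Emit:
{"method": "move_arm", "body": {
  "moves": [
    {"wx": 0,"wy": 0,"wz": 0,"dx": 0,"dy": 0.1,"dz": 0,"hand": 0},
    {"wx": 0,"wy": 0,"wz": 0,"dx": 0,"dy": 0,"dz": 0,"hand": 0}
  ]
}}

```text
time: 15.65
tool_pos: [0.5625, -0.276, 0.1207]
ee_rot: [1.195, 1.218, -1.195]
wrist_force: [-0.1, 0.4, -2.4]
finger_gap: 0.193
```

Emit:
{"method": "move_arm", "body": {
  "moves": [
    {"wx": 0,"wy": 0,"wz": 0,"dx": 0,"dy": 0.05,"dz": 0,"hand": 0},
    {"wx": 0,"wy": 0,"wz": 0,"dx": 0,"dy": 0,"dz": 0,"hand": 0},
    {"wx": 0,"wy": 0,"wz": 0,"dx": 0,"dy": 0,"dz": 0,"hand": 0}
  ]
}}

```text
time: 15.95
tool_pos: [0.563, -0.276, 0.1208]
ee_rot: [1.195, 1.218, -1.195]
wrist_force: [0.4, 1.0, -2.3]
finger_gap: 0.193
```

Emit:
{"method": "move_arm", "body": {
  "moves": [
    {"wx": 0,"wy": 0,"wz": 0,"dx": 0,"dy": 0.05,"dz": 0,"hand": 0},
    {"wx": 0,"wy": 0,"wz": 0,"dx": 0,"dy": 0,"dz": 0,"hand": 0},
    {"wx": 0,"wy": 0,"wz": 0,"dx": 0,"dy": 0,"dz": 0,"hand": 0}
  ]
}}

```text
time: 16.25
tool_pos: [0.5634, -0.276, 0.1207]
ee_rot: [1.195, 1.218, -1.195]
wrist_force: [-0.3, 0.1, -2.4]
finger_gap: 0.19
```

Emit:
{"method": "move_arm", "body": {
  "moves": [
    {"wx": 0,"wy": 0,"wz": 0,"dx": 0,"dy": 0.05,"dz": 0,"hand": 0},
    {"wx": 0,"wy": 0,"wz": 0,"dx": 0,"dy": 0,"dz": 0,"hand": 0},
    {"wx": 0,"wy": 0,"wz": 0,"dx": 0,"dy": 0,"dz": 0,"hand": 0}
  ]
}}

```text
time: 16.55
tool_pos: [0.5639, -0.276, 0.1207]
ee_rot: [1.195, 1.218, -1.195]
wrist_force: [-0.8, -0.1, -2.3]
finger_gap: 0.189
```

Emit:
{"method": "move_arm", "body": {
  "moves": [
    {"wx": 0,"wy": 0,"wz": 0,"dx": 0,"dy": 0.05,"dz": 0,"hand": 0},
    {"wx": 0,"wy": 0,"wz": 0,"dx": 0,"dy": 0,"dz": 0,"hand": 0},
    {"wx": 0,"wy": 0,"wz": 0,"dx": 0,"dy": 0,"dz": 0,"hand": 0}
  ]
}}

```text
time: 16.85
tool_pos: [0.5644, -0.276, 0.1207]
ee_rot: [1.195, 1.218, -1.195]
wrist_force: [-1.3, 0.8, -1.7]
finger_gap: 0.191
```

Run:
```python
from h import *
s=observe(); print(s['time'],s['tool_pos'],s['wrist_force'],s['moment'])
```

```text
16.85 [ 0.5643812  -0.27598664  0.12074978] [-1.31032015  0.77900588 -1.68117924] [-0.05195024  0.18357757 -0.06082189]
```

Emit:
{"method": "move_arm", "body": {
  "moves": [
    {"wx": 0,"wy": 0,"wz": 0,"dx": 0,"dy": 0.04,"dz": 0,"hand": 0},
    {"wx": 0,"wy": 0,"wz": 0,"dx": 0,"dy": 0,"dz": 0,"hand": 0},
    {"wx": 0,"wy": 0,"wz": 0,"dx": 0,"dy": 0,"dz": 0,"hand": 0}
  ]
}}

```text
time: 17.15
tool_pos: [0.5648, -0.276, 0.1207]
ee_rot: [1.195, 1.218, -1.195]
wrist_force: [-2.3, -1.2, -1.8]
finger_gap: 0.188
```

Run:
```python
from h import *
s=observe(); print(s['time'],s['tool_pos'],s['wrist_force'],s['moment'])
snap('wrist','w10')
crop('w10',160,100,410,260,3.2,'c15')
snap('side','s10');crop('s10',220,220,350,350,6,'c16')
```

```text
17.15 [ 0.56477666 -0.27598479  0.12072723] [-2.26754503 -1.19138697 -1.80107751] [-0.05130197  0.412002    0.01598778]
```

View pics/c15.png

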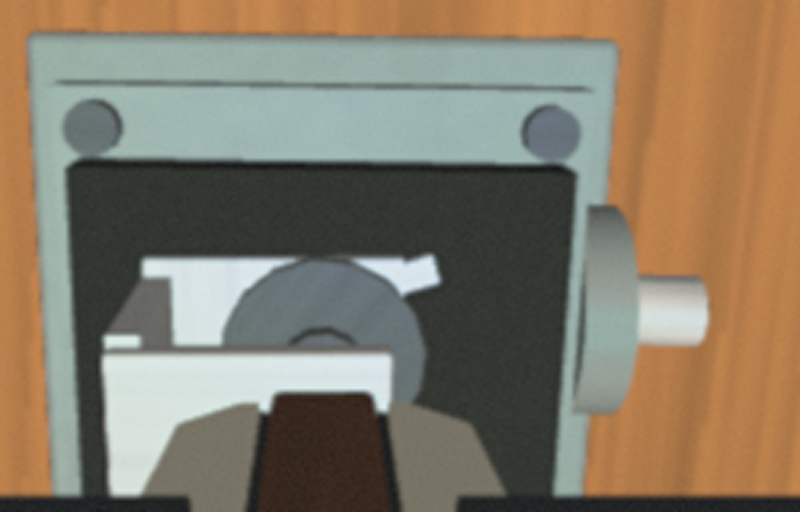

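View pics/c16.png

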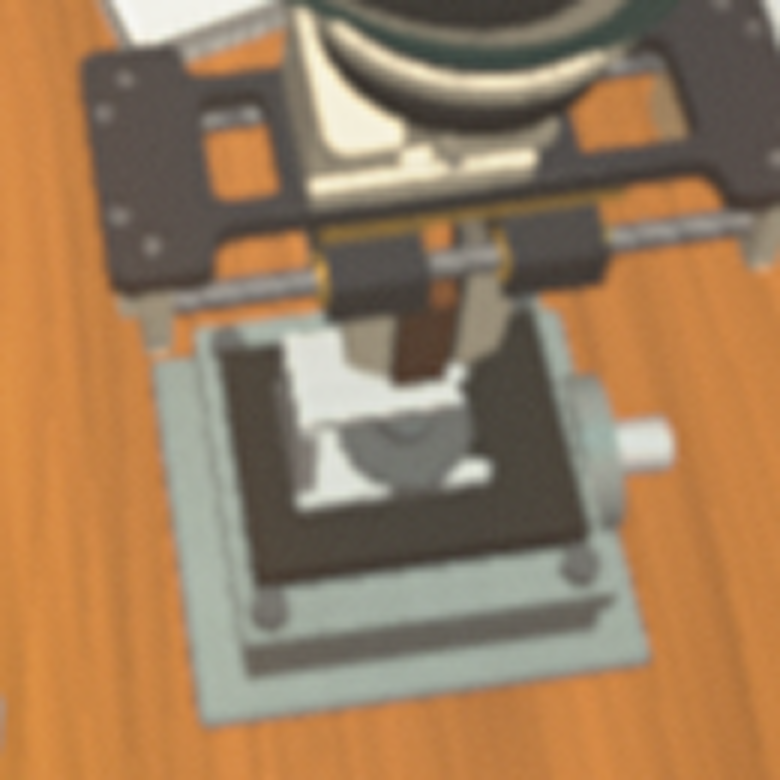

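Emit:
{"method": "move_arm", "body": {
  "moves": [
    {"wx": 0,"wy": 0,"wz": 0,"dx": -0.05,"dy": -0.02,"dz": 0,"hand": 0},
    {"wx": 0,"wy": 0,"wz": 0,"dx": -0.05,"dy": 0,"dz": 0,"hand": 0},
    {"wx": 0,"wy": 0,"wz": 0,"dx": -0.05,"dy": 0,"dz": 0,"hand": 0},
    {"wx": 0,"wy": 0,"wz": 0,"dx": -0.05,"dy": 0,"dz": 0,"hand": 0},
    {"wx": 0,"wy": 0,"wz": 0,"dx": 0,"dy": 0,"dz": 0,"hand": 0}
  ]
}}

```text
time: 17.75
tool_pos: [0.5647, -0.276, 0.1229]
ee_rot: [1.195, 1.218, -1.195]
wrist_force: [-0.7, 1.1, -2.6]
finger_gap: 0.19
```

Emit:
{"method": "move_arm", "body": {
  "moves": [
    {"wx": 0,"wy": 0,"wz": 0,"dx": -0.05,"dy": 0,"dz": 0,"hand": 0},
    {"wx": 0,"wy": 0,"wz": 0,"dx": -0.05,"dy": 0,"dz": 0,"hand": 0},
    {"wx": 0,"wy": 0,"wz": 0,"dx": -0.05,"dy": 0,"dz": 0,"hand": 0},
    {"wx": 0,"wy": 0,"wz": 0,"dx": 0,"dy": 0,"dz": 0,"hand": 0}
  ]
}}

```text
time: 18.15
tool_pos: [0.5646, -0.276, 0.1242]
ee_rot: [1.195, 1.218, -1.195]
wrist_force: [-1.7, 0.0, -2.9]
finger_gap: 0.191
```

Run:
```python
from h import *
s=observe(); print(s['time'],s['tool_pos'],s['wrist_force'],s['moment'])
```

```text
18.15 [ 0.56458213 -0.27596885  0.12417902] [-1.72554084  0.01400194 -2.92537873] [-0.03037842  0.17800931 -0.0061324 ]
```

Emit:
{"method": "move_arm", "body": {
  "moves": [
    {"wx": 0,"wy": 0,"wz": 0,"dx": -0.05,"dy": 0,"dz": 0,"hand": 0},
    {"wx": 0,"wy": 0,"wz": 0,"dx": -0.05,"dy": 0,"dz": 0,"hand": 0},
    {"wx": 0,"wy": 0,"wz": 0,"dx": 0,"dy": 0,"dz": 0,"hand": 0}
  ]
}}

```text
time: 18.45
tool_pos: [0.5645, -0.2759, 0.1248]
ee_rot: [1.195, 1.219, -1.196]
wrist_force: [-1.1, -0.7, -8.8]
finger_gap: 0.188
```

Run:
```python
from h import *
s=observe(); print(s['time'],s['tool_pos'],s['wrist_force'],s['moment'])
```

```text
18.45 [ 0.56445715 -0.27588723  0.12475406] [-1.10680941 -0.67134414 -8.84138005] [-0.13374469  0.07723137 -0.02774423]
```

Emit:
{"method": "move_arm", "body": {
  "moves": [
    {"wx": 0,"wy": 0,"wz": 0,"dx": -0.05,"dy": 0,"dz": 0,"hand": 0},
    {"wx": 0,"wy": 0,"wz": 0,"dx": -0.03,"dy": 0,"dz": 0,"hand": 0},
    {"wx": 0,"wy": 0,"wz": 0,"dx": 0,"dy": 0,"dz": 0,"hand": 0}
  ]
}}

```text
time: 18.75
tool_pos: [0.5645, -0.2758, 0.1256]
ee_rot: [1.195, 1.219, -1.196]
wrist_force: [-0.8, 0.9, -13.6]
finger_gap: 0.189
```

Emit:
{"method": "move_arm", "body": {
  "moves": [
    {"wx": 0,"wy": 0,"wz": 0,"dx": -0.05,"dy": 0,"dz": 0,"hand": 0},
    {"wx": 0,"wy": 0,"wz": 0,"dx": -0.03,"dy": 0,"dz": 0,"hand": 0},
    {"wx": 0,"wy": 0,"wz": 0,"dx": 0,"dy": 0,"dz": 0,"hand": 0}
  ]
}}

```text
time: 19.05
tool_pos: [0.5648, -0.2759, 0.1272]
ee_rot: [1.196, 1.218, -1.195]
wrist_force: [-1.4, 2.2, -9.0]
finger_gap: 0.191
```

Run:
```python
from h import *
s=observe(); print(s['time'],s['tool_pos'],s['wrist_force'],s['moment'])
```

```text
19.05 [ 0.5647546  -0.27589776  0.12715538] [-1.37839544  2.21294202 -9.01309572] [0.42700071 0.26113745 0.02477087]
```

Emit:
{"method": "move_arm", "body": {
  "moves": [
    {"wx": 0,"wy": 0,"wz": 0,"dx": -0.05,"dy": 0,"dz": 0,"hand": 0},
    {"wx": 0,"wy": 0,"wz": 0,"dx": -0.1,"dy": 0,"dz": 0,"hand": 0},
    {"wx": 0,"wy": 0,"wz": 0,"dx": -0.1,"dy": 0,"dz": 0,"hand": 0},
    {"wx": 0,"wy": 0,"wz": 0,"dx": 0,"dy": 0,"dz": 0,"hand": 0}
  ]
}}

```text
time: 19.45
tool_pos: [0.5649, -0.2762, 0.1302]
ee_rot: [1.195, 1.217, -1.195]
wrist_force: [-1.7, 0.3, -3.0]
finger_gap: 0.191
```

Run:
```python
from h import *
s=observe(); print(s['time'],s['tool_pos'],s['wrist_force'],s['moment'])
```

```text
19.45 [ 0.56491381 -0.27624765  0.13017958] [-1.67862199  0.26015052 -3.01654972] [ 0.02451839  0.29387948 -0.02288168]
```

Emit:
{"method": "move_arm", "body": {
  "moves": [
    {"wx": 0,"wy": 0,"wz": 0,"dx": -0.1,"dy": 0,"dz": 0,"hand": 0},
    {"wx": 0,"wy": 0,"wz": 0,"dx": -0.1,"dy": 0,"dz": 0,"hand": 0},
    {"wx": 0,"wy": 0,"wz": 0,"dx": -0.1,"dy": 0,"dz": 0,"hand": 0},
    {"wx": 0,"wy": 0,"wz": 0,"dx": -0.1,"dy": 0,"dz": 0,"hand": 0},
    {"wx": 0,"wy": 0,"wz": 0,"dx": -0.1,"dy": 0,"dz": 0,"hand": 0}
  ]
}}

```text
time: 19.95
tool_pos: [0.5649, -0.276, 0.1348]
ee_rot: [1.195, 1.217, -1.195]
wrist_force: [-0.0, 0.2, -3.5]
finger_gap: 0.193
```

Run:
```python
from h import *
s=observe(); print(s['time'],s['tool_pos'],s['wrist_force'],s['moment'])
snap('wrist','w11')
crop('w11',160,100,410,260,3.2,'c17')
snap('scene','s11');crop('s11',130,200,260,330,6,'c18')
```

```text
19.95 [ 0.56487817 -0.27604261  0.13484093] [-0.02034858  0.19247015 -3.47618761] [-0.07093051 -0.05729953  0.02314772]
```

View pics/c17.png

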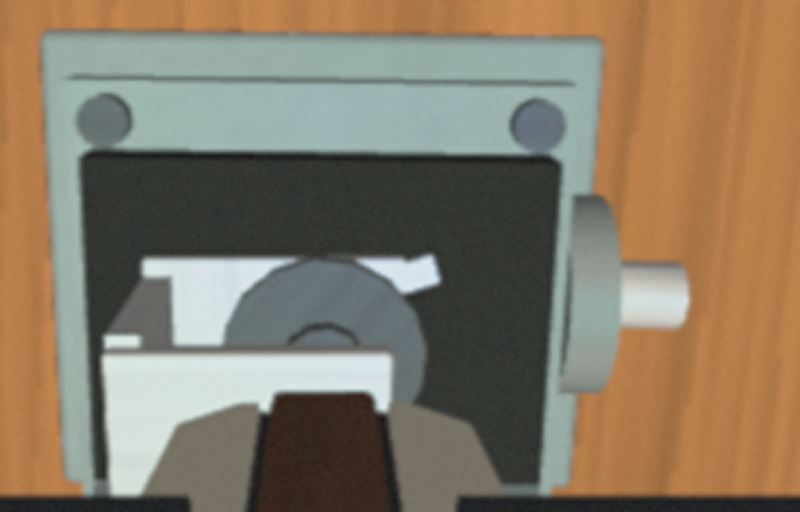

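View pics/c18.png

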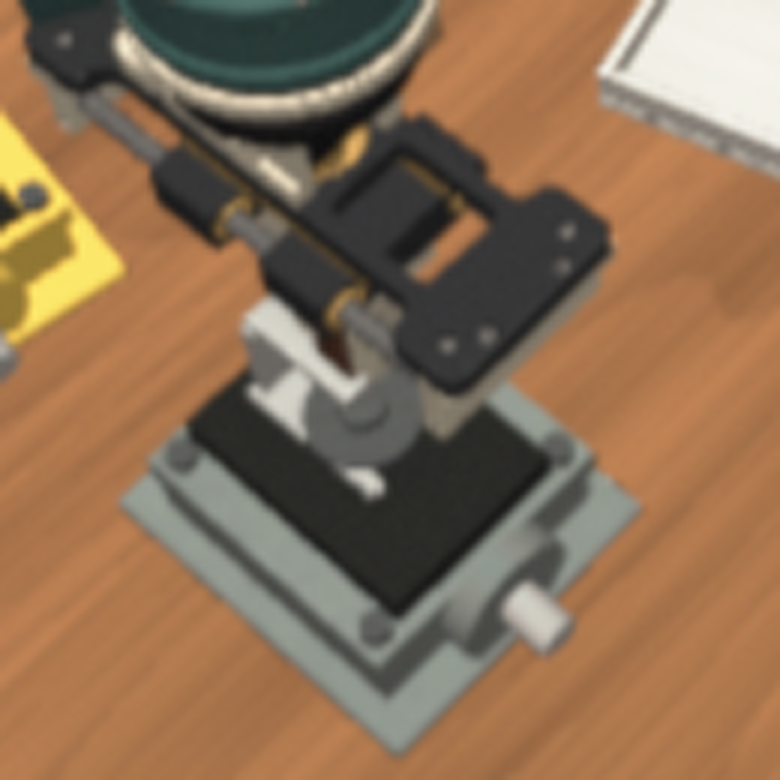

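Emit:
{"method": "move_arm", "body": {
  "moves": [
    {"wx": 0,"wy": 0,"wz": 0,"dx": -0.1,"dy": 0,"dz": 0,"hand": 0},
    {"wx": 0,"wy": 0,"wz": 0,"dx": -0.1,"dy": 0,"dz": 0,"hand": 0},
    {"wx": 0,"wy": 0,"wz": 0,"dx": -0.2,"dy": 0,"dz": 0,"hand": 0},
    {"wx": 0,"wy": 0,"wz": 0,"dx": -0.2,"dy": 0,"dz": 0,"hand": 0},
    {"wx": 0,"wy": 0,"wz": 0,"dx": -0.3,"dy": 0,"dz": 0,"hand": 0},
    {"wx": 0,"wy": 0,"wz": 0,"dx": -0.5,"dy": 0,"dz": 0,"hand": 0},
    {"wx": 0,"wy": 0,"wz": 0,"dx": -0.7,"dy": 0,"dz": 0,"hand": 0},
    {"wx": 0,"wy": 0,"wz": 0,"dx": -0.8,"dy": 0,"dz": 0,"hand": 0},
    {"wx": 0,"wy": 0,"wz": 0,"dx": -0.8,"dy": 0,"dz": 0,"hand": 0},
    {"wx": 0,"wy": 0,"wz": 0,"dx": -0.8,"dy": 0,"dz": 0,"hand": 0},
    {"wx": 0,"wy": 0,"wz": 0,"dx": -0.7,"dy": 0,"dz": 0,"hand": 0},
    {"wx": 0,"wy": 0,"wz": 0,"dx": -0.5,"dy": 0,"dz": 0,"hand": 0},
    {"wx": 0,"wy": 0,"wz": 0,"dx": -0.3,"dy": 0,"dz": 0,"hand": 0},
    {"wx": 0,"wy": 0,"wz": 0,"dx": -0.1,"dy": 0,"dz": 0,"hand": 0},
    {"wx": 0,"wy": 0,"wz": 0,"dx": 0,"dy": 0,"dz": 0,"hand": 0},
    {"wx": 0,"wy": 0,"wz": 0,"dx": 0,"dy": 0,"dz": 0,"hand": 0}
  ]
}}

```text
time: 21.65
tool_pos: [0.5646, -0.2759, 0.195]
ee_rot: [1.195, 1.218, -1.196]
wrist_force: [-0.3, -1.0, -3.9]
finger_gap: 0.192
```

Run:
```python
from h import *
s=observe(); print(s['time'],s['tool_pos'],s['wrist_force'],s['moment'])
snap('side','s12');crop('s12',210,180,370,310,5,'c19')
```

```text
21.65 [ 0.56456008 -0.27593354  0.19501516] [-0.30146617 -1.01321454 -3.89844154] [-0.05116978 -0.16293692 -0.04909311]
```

View pics/c19.png

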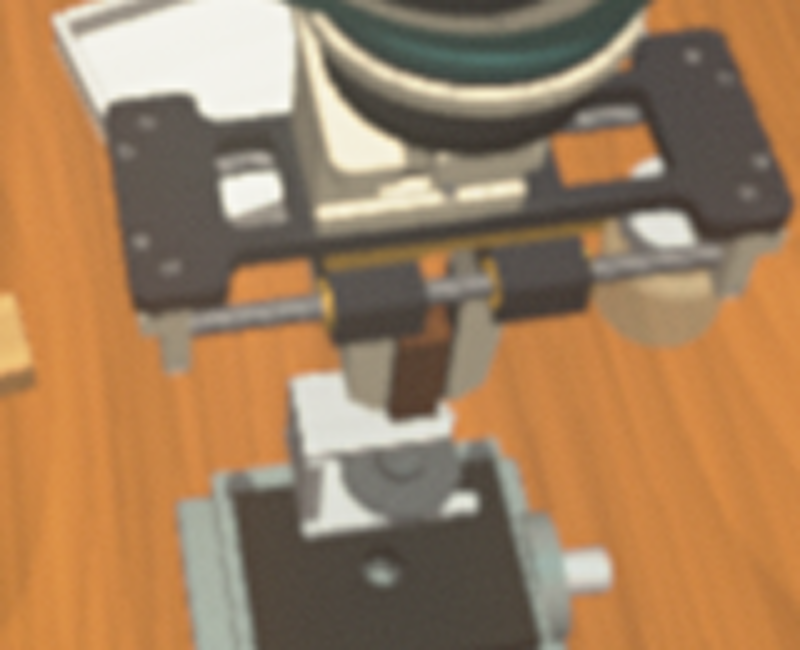

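Emit:
{"method": "move_arm", "body": {
  "moves": [
    {"wx": 0,"wy": 0,"wz": 0,"dx": 0,"dy": 0,"dz": -0.4,"hand": 0},
    {"wx": 0,"wy": 0,"wz": 0,"dx": 0,"dy": 0.05,"dz": -0.9,"hand": 0},
    {"wx": 0,"wy": 0,"wz": 0,"dx": 0,"dy": 0.05,"dz": -1.4,"hand": 0},
    {"wx": 0,"wy": 0,"wz": 0,"dx": 0,"dy": 0.06,"dz": -1.9,"hand": 0},
    {"wx": 0,"wy": 0,"wz": 0,"dx": 0,"dy": 0.06,"dz": -2.2,"hand": 0},
    {"wx": 0,"wy": 0,"wz": 0,"dx": 0,"dy": 0.06,"dz": -2.3,"hand": 0},
    {"wx": 0,"wy": 0,"wz": 0,"dx": 0,"dy": 0.06,"dz": -2.3,"hand": 0},
    {"wx": 0,"wy": 0,"wz": 0,"dx": 0,"dy": 0.06,"dz": -2.3,"hand": 0},
    {"wx": 0,"wy": 0,"wz": 0,"dx": 0,"dy": 0.06,"dz": -2.3,"hand": 0},
    {"wx": 0,"wy": 0,"wz": 0,"dx": 0,"dy": 0.06,"dz": -2.3,"hand": 0},
    {"wx": 0,"wy": 0,"wz": 0,"dx": 0,"dy": 0.06,"dz": -2.3,"hand": 0},
    {"wx": 0,"wy": 0,"wz": 0,"dx": 0,"dy": 0.06,"dz": -2.2,"hand": 0},
    {"wx": 0,"wy": 0,"wz": 0,"dx": 0,"dy": 0.06,"dz": -1.9,"hand": 0},
    {"wx": 0,"wy": 0,"wz": 0,"dx": 0,"dy": 0.05,"dz": -1.4,"hand": 0},
    {"wx": 0,"wy": 0,"wz": 0,"dx": 0,"dy": 0.05,"dz": -0.9,"hand": 0},
    {"wx": 0,"wy": 0,"wz": 0,"dx": 0,"dy": 0,"dz": -0.4,"hand": 0},
    {"wx": 0,"wy": 0,"wz": 0,"dx": 0,"dy": 0,"dz": 0,"hand": 0},
    {"wx": 0,"wy": 0,"wz": 0,"dx": 0,"dy": 0,"dz": 0,"hand": 0}
  ]
}}

```text
time: 23.5
tool_pos: [0.5675, -0.0023, 0.1953]
ee_rot: [1.195, 1.218, -1.196]
wrist_force: [0.1, -0.0, -3.1]
finger_gap: 0.193
```

Run:
```python
from h import *
s=observe(); print(s['time'],s['tool_pos'],s['wrist_force'],s['moment'])
snap('wrist','w13');snap('scene','s13');crop('s13',190,90,350,250,4,'c20')
```

```text
23.5 [ 0.56748481 -0.00228615  0.19531548] [ 0.10944682 -0.02268172 -3.06157699] [-0.02227167 -0.10489625 -0.00222829]
```

View pics/w13.png

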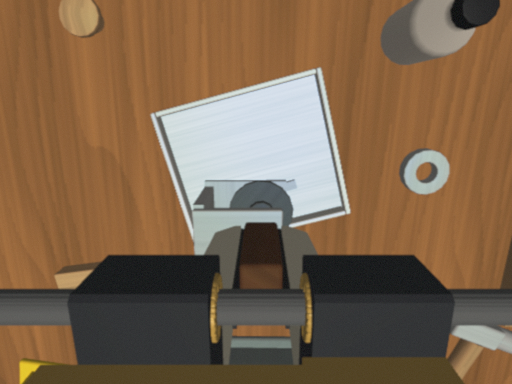

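View pics/c20.png

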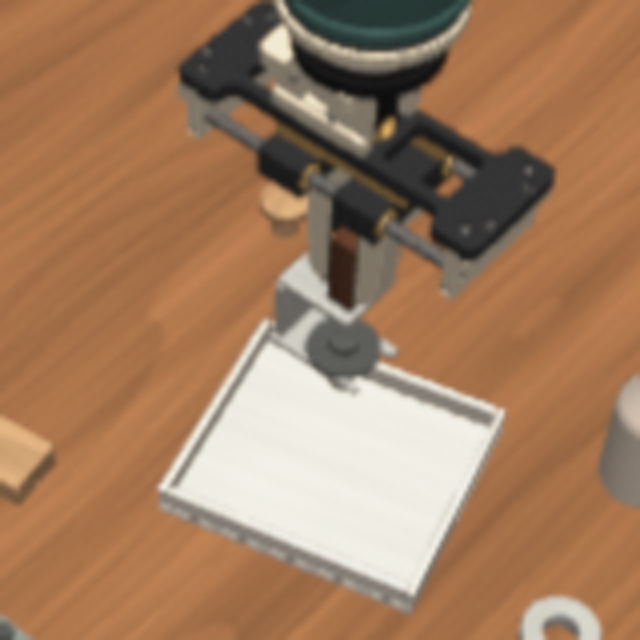

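Run:
```python
from fit import *
P=load('w13')
o=[(P,(153,115),(-.085,.075,.024)),(P,(320,69),(.085,.075,.024)),(P,(349,212),(.085,-.075,.024))]
for q in o: print(ray(P,*q[1],.024).round(4))
p,e=fit(o,[.564,.003,.24]);print(p,np.degrees(p[2]),e.round(1))
```

```text
[0.462 0.054 0.024]
[0.6213 0.0989 0.024 ]
[ 0.6606 -0.0418  0.024 ]
[0.5598689  0.00446777 0.27151051] 15.556406152207279 [[-4.3 -0. ]
 [ 0.4 -0.7]
 [ 0.9  2.9]]
```

Emit:
{"method": "move_arm", "body": {
  "moves": [
    {"wx": 0,"wy": 0,"wz": 0,"dx": 0.4,"dy": 0,"dz": 0,"hand": 0},
    {"wx": 0,"wy": 0,"wz": 0,"dx": 0.8,"dy": 0,"dz": 0,"hand": 0},
    {"wx": 0,"wy": 0,"wz": 0,"dx": 1.1,"dy": 0,"dz": 0,"hand": 0},
    {"wx": 0,"wy": 0,"wz": 0,"dx": 1.3,"dy": 0,"dz": 0,"hand": 0},
    {"wx": 0,"wy": 0,"wz": 0,"dx": 1.3,"dy": 0,"dz": 0,"hand": 0},
    {"wx": 0,"wy": 0,"wz": 0,"dx": 1.2,"dy": 0,"dz": 0,"hand": 0},
    {"wx": 0,"wy": 0,"wz": 0,"dx": 1,"dy": 0,"dz": 0,"hand": 0},
    {"wx": 0,"wy": 0,"wz": 0,"dx": 0.8,"dy": 0,"dz": 0,"hand": 0},
    {"wx": 0,"wy": 0,"wz": 0,"dx": 0.6,"dy": 0,"dz": 0,"hand": 0},
    {"wx": 0,"wy": 0,"wz": 0,"dx": 0.4,"dy": 0,"dz": 0,"hand": 0},
    {"wx": 0,"wy": 0,"wz": 0,"dx": 0.3,"dy": 0,"dz": 0,"hand": 0},
    {"wx": 0,"wy": 0,"wz": 0,"dx": 0.2,"dy": 0,"dz": 0,"hand": 0},
    {"wx": 0,"wy": 0,"wz": 0,"dx": 0.2,"dy": 0,"dz": 0,"hand": 0},
    {"wx": 0,"wy": 0,"wz": 0,"dx": 0,"dy": 0,"dz": 0,"hand": 0},
    {"wx": 0,"wy": 0,"wz": 0,"dx": 0,"dy": 0,"dz": 0,"hand": 0}
  ]
}}

```text
time: 25.1
tool_pos: [0.5676, -0.0019, 0.0995]
ee_rot: [1.195, 1.218, -1.195]
wrist_force: [-0.4, -0.0, -3.6]
finger_gap: 0.189
```

Run:
```python
from h import *
s=observe(); print(s['time'],s['tool_pos'],s['wrist_force'],s['moment'])
snap('scene','s14');crop('s14',190,100,350,250,5,'c21')
```

```text
25.1 [ 0.56755772 -0.0019039   0.09953442] [-0.35115988 -0.03319873 -3.61448964] [ 0.00408801 -0.13538925  0.00481458]
```

View pics/c21.png

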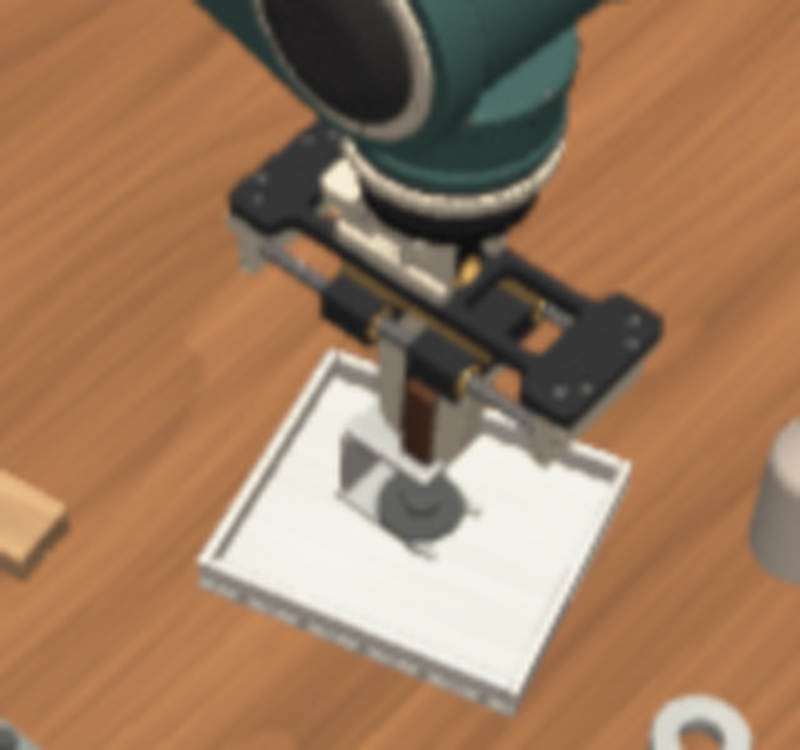

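Emit:
{"method": "move_arm", "body": {
  "moves": [
    {"wx": 0,"wy": 0,"wz": 0,"dx": 0.1,"dy": 0,"dz": 0,"hand": 0},
    {"wx": 0,"wy": 0,"wz": 0,"dx": 0.1,"dy": 0,"dz": 0,"hand": 0},
    {"wx": 0,"wy": 0,"wz": 0,"dx": 0.1,"dy": 0,"dz": 0,"hand": 0},
    {"wx": 0,"wy": 0,"wz": 0,"dx": 0.1,"dy": 0,"dz": 0,"hand": 0},
    {"wx": 0,"wy": 0,"wz": 0,"dx": 0.1,"dy": 0,"dz": 0,"hand": 0},
    {"wx": 0,"wy": 0,"wz": 0,"dx": 0.1,"dy": 0,"dz": 0,"hand": 0},
    {"wx": 0,"wy": 0,"wz": 0,"dx": 0.1,"dy": 0,"dz": 0,"hand": 0},
    {"wx": 0,"wy": 0,"wz": 0,"dx": 0.1,"dy": 0,"dz": 0,"hand": 0},
    {"wx": 0,"wy": 0,"wz": 0,"dx": 0.1,"dy": 0,"dz": 0,"hand": 0},
    {"wx": 0,"wy": 0,"wz": 0,"dx": 0.1,"dy": 0,"dz": 0,"hand": 0},
    {"wx": 0,"wy": 0,"wz": 0,"dx": 0,"dy": 0,"dz": 0,"hand": 0}
  ]
}}

```text
time: 26.25
tool_pos: [0.5675, -0.0019, 0.0892]
ee_rot: [1.195, 1.218, -1.195]
wrist_force: [-0.0, 1.2, -1.9]
finger_gap: 0.191
```

Run:
```python
from h import *
s=observe(); print(s['time'],s['tool_pos'],s['wrist_force'],s['moment'])
snap('wrist','w15');crop('w15',160,100,410,260,3.2,'c22')
```

```text
26.25 [ 0.56747537 -0.00188775  0.08920002] [-0.01259171  1.15683515 -1.94325892] [-0.03874809 -0.09451297 -0.02453507]
```

View pics/c22.png

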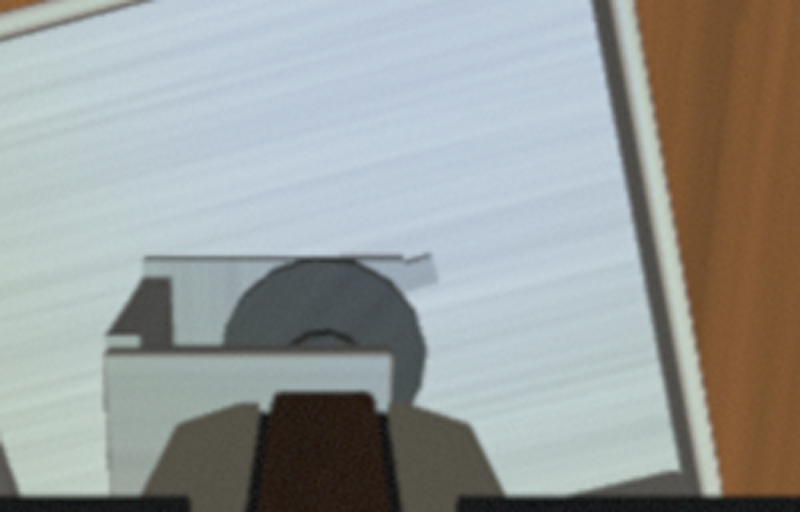

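Emit:
{"method": "move_arm", "body": {
  "moves": [
    {"wx": 0,"wy": 0,"wz": 0,"dx": 0.1,"dy": 0,"dz": 0,"hand": 0},
    {"wx": 0,"wy": 0,"wz": 0,"dx": 0.1,"dy": 0,"dz": 0,"hand": 0},
    {"wx": 0,"wy": 0,"wz": 0,"dx": 0.1,"dy": 0,"dz": 0,"hand": 0},
    {"wx": 0,"wy": 0,"wz": 0,"dx": 0.1,"dy": 0,"dz": 0,"hand": 0},
    {"wx": 0,"wy": 0,"wz": 0,"dx": 0.1,"dy": 0,"dz": 0,"hand": 0},
    {"wx": 0,"wy": 0,"wz": 0,"dx": 0.1,"dy": 0,"dz": 0,"hand": 0},
    {"wx": 0,"wy": 0,"wz": 0,"dx": 0.1,"dy": 0,"dz": 0,"hand": 0},
    {"wx": 0,"wy": 0,"wz": 0,"dx": 0.1,"dy": 0,"dz": 0,"hand": 0},
    {"wx": 0,"wy": 0,"wz": 0,"dx": 0.1,"dy": 0,"dz": 0,"hand": 0},
    {"wx": 0,"wy": 0,"wz": 0,"dx": 0.1,"dy": 0,"dz": 0,"hand": 0},
    {"wx": 0,"wy": 0,"wz": 0,"dx": 0,"dy": 0,"dz": 0,"hand": 0}
  ]
}}

```text
time: 27.4
tool_pos: [0.5674, -0.0018, 0.0792]
ee_rot: [1.195, 1.218, -1.195]
wrist_force: [-0.0, 0.7, -2.9]
finger_gap: 0.188
```

Run:
```python
from h import *
s=observe(); print(s['time'],s['tool_pos'],s['wrist_force'],s['moment'])
snap('wrist','w16');crop('w16',160,100,410,260,3.2,'c23')
snap('scene','s16');crop('s16',230,160,330,250,8,'c24')
```

```text
27.4 [ 0.56741379 -0.00184971  0.07915376] [-0.0275519   0.72698803 -2.93420554] [-0.03104397 -0.11189297 -0.0783923 ]
```

View pics/c23.png

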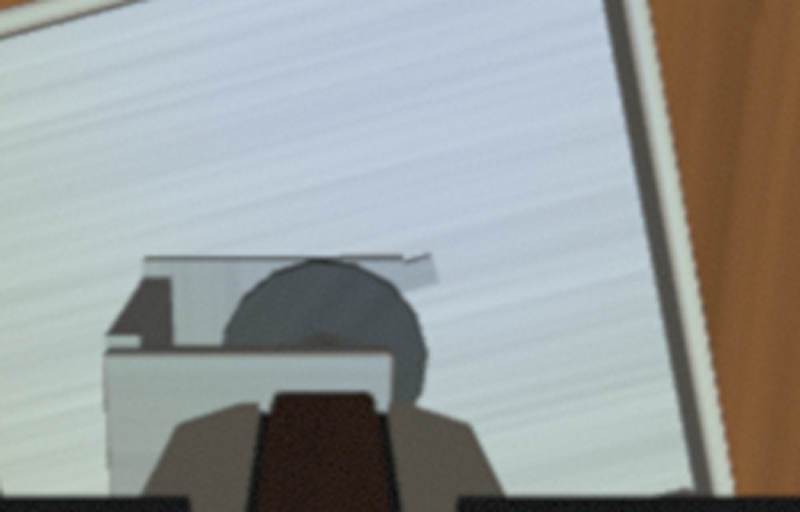

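View pics/c24.png

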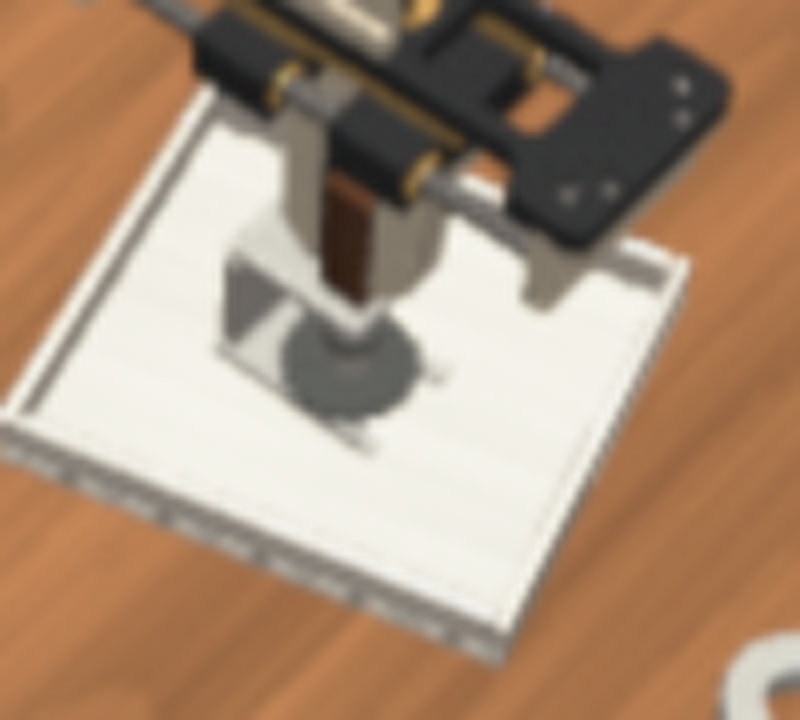

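Emit:
{"method": "move_arm", "body": {
  "moves": [
    {"wx": 0,"wy": 0,"wz": 0,"dx": 0.1,"dy": 0,"dz": 0,"hand": 0},
    {"wx": 0,"wy": 0,"wz": 0,"dx": 0.1,"dy": 0,"dz": 0,"hand": 0},
    {"wx": 0,"wy": 0,"wz": 0,"dx": 0.1,"dy": 0,"dz": 0,"hand": 0},
    {"wx": 0,"wy": 0,"wz": 0,"dx": 0.1,"dy": 0,"dz": 0,"hand": 0},
    {"wx": 0,"wy": 0,"wz": 0,"dx": 0.1,"dy": 0,"dz": 0,"hand": 0},
    {"wx": 0,"wy": 0,"wz": 0,"dx": 0.1,"dy": 0,"dz": 0,"hand": 0},
    {"wx": 0,"wy": 0,"wz": 0,"dx": 0.1,"dy": 0,"dz": 0,"hand": 0},
    {"wx": 0,"wy": 0,"wz": 0,"dx": 0.1,"dy": 0,"dz": 0,"hand": 0},
    {"wx": 0,"wy": 0,"wz": 0,"dx": 0.1,"dy": 0,"dz": 0,"hand": 0},
    {"wx": 0,"wy": 0,"wz": 0,"dx": 0.1,"dy": 0,"dz": 0,"hand": 0},
    {"wx": 0,"wy": 0,"wz": 0,"dx": 0.1,"dy": 0,"dz": 0,"hand": 0},
    {"wx": 0,"wy": 0,"wz": 0,"dx": 0,"dy": 0,"dz": 0,"hand": 0}
  ]
}}

```text
time: 28.7
tool_pos: [0.5674, -0.0018, 0.0682]
ee_rot: [1.195, 1.218, -1.195]
wrist_force: [0.5, 0.6, -2.0]
finger_gap: 0.188
```

Run:
```python
from h import *
s=observe(); print(s['time'],s['tool_pos'],s['wrist_force'],s['moment'])
snap('wrist','w17');crop('w17',160,100,410,260,3.2,'c25')
snap('scene','s17');crop('s17',230,160,330,250,8,'c26')
```

```text
28.7 [ 0.56742594 -0.00184524  0.06818736] [ 0.50863765  0.58296928 -1.99562234] [-0.06929404 -0.09362301 -0.04599564]
```

View pics/c25.png

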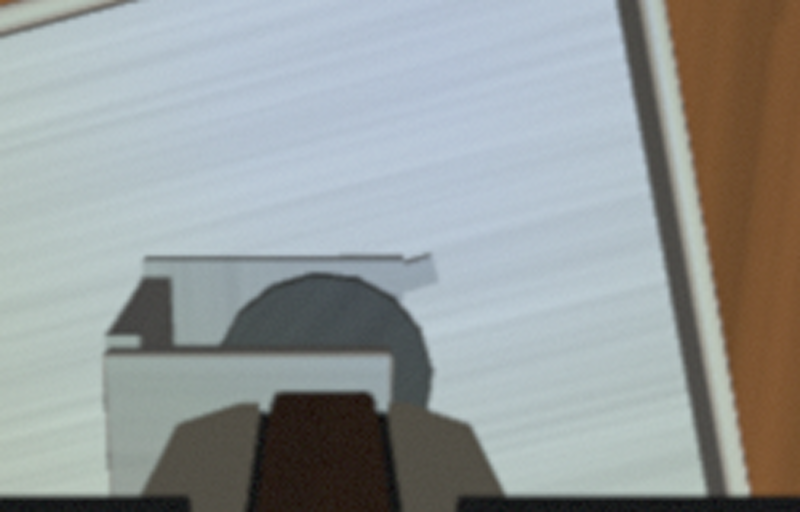

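View pics/c26.png

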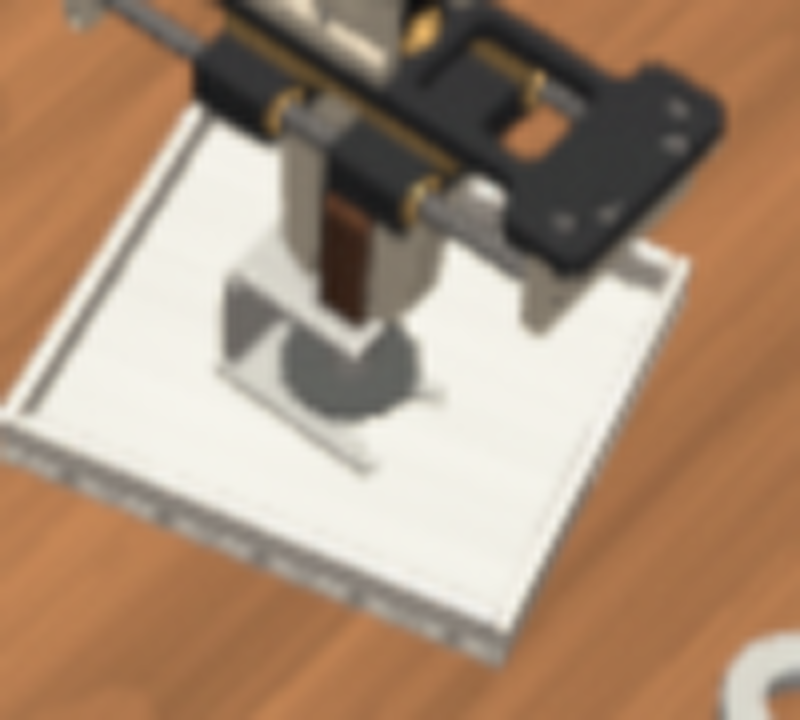

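Emit:
{"method": "move_arm", "body": {
  "moves": [
    {"wx": 0,"wy": 0,"wz": 0,"dx": 0.05,"dy": 0,"dz": 0,"hand": 0},
    {"wx": 0,"wy": 0,"wz": 0,"dx": 0.05,"dy": 0,"dz": 0,"hand": 0},
    {"wx": 0,"wy": 0,"wz": 0,"dx": 0.05,"dy": 0,"dz": 0,"hand": 0},
    {"wx": 0,"wy": 0,"wz": 0,"dx": 0.05,"dy": 0,"dz": 0,"hand": 0},
    {"wx": 0,"wy": 0,"wz": 0,"dx": 0,"dy": 0,"dz": 0,"hand": 0},
    {"wx": 0,"wy": 0,"wz": 0,"dx": 0,"dy": 0,"dz": 0,"hand": 0}
  ]
}}

```text
time: 29.4
tool_pos: [0.5675, -0.0019, 0.0663]
ee_rot: [1.195, 1.218, -1.195]
wrist_force: [0.0, 0.2, -2.5]
finger_gap: 0.192
```

Emit:
{"method": "move_arm", "body": {
  "moves": [
    {"wx": 0,"wy": 0,"wz": 0,"dx": 0.04,"dy": 0,"dz": 0,"hand": 0},
    {"wx": 0,"wy": 0,"wz": 0,"dx": 0,"dy": 0,"dz": 0,"hand": 0},
    {"wx": 0,"wy": 0,"wz": 0,"dx": 0,"dy": 0,"dz": 0,"hand": 0}
  ]
}}

```text
time: 29.7
tool_pos: [0.5675, -0.0018, 0.066]
ee_rot: [1.195, 1.218, -1.195]
wrist_force: [-0.8, -0.9, -2.8]
finger_gap: 0.194
```

Emit:
{"method": "move_arm", "body": {
  "moves": [
    {"wx": 0,"wy": 0,"wz": 0,"dx": 0.04,"dy": 0,"dz": 0,"hand": 0},
    {"wx": 0,"wy": 0,"wz": 0,"dx": 0,"dy": 0,"dz": 0,"hand": 0},
    {"wx": 0,"wy": 0,"wz": 0,"dx": 0,"dy": 0,"dz": 0,"hand": 0}
  ]
}}

```text
time: 30.0
tool_pos: [0.5676, -0.0019, 0.0657]
ee_rot: [1.195, 1.218, -1.195]
wrist_force: [0.4, 0.7, -0.2]
finger_gap: 0.19
```

Emit:
{"method": "move_arm", "body": {
  "force": 10,
  "moves": [
    {"wx": 0,"wy": 0,"wz": 0,"dx": 0,"dy": 0,"dz": 0,"hand": 0},
    {"wx": 0,"wy": 0,"wz": 0,"dx": 0,"dy": 0,"dz": 0,"hand": 0.2},
    {"wx": 0,"wy": 0,"wz": 0,"dx": 0,"dy": 0,"dz": 0,"hand": 0.25},
    {"wx": 0,"wy": 0,"wz": 0,"dx": 0,"dy": 0,"dz": 0,"hand": 0.3},
    {"wx": 0,"wy": 0,"wz": 0,"dx": 0,"dy": 0,"dz": 0,"hand": 0.4},
    {"wx": 0,"wy": 0,"wz": 0,"dx": 0,"dy": 0,"dz": 0,"hand": 0.5},
    {"wx": 0,"wy": 0,"wz": 0,"dx": 0,"dy": 0,"dz": 0,"hand": 0.5},
    {"wx": 0,"wy": 0,"wz": 0,"dx": 0,"dy": 0,"dz": 0,"hand": 0.5},
    {"wx": 0,"wy": 0,"wz": 0,"dx": 0,"dy": 0,"dz": 0,"hand": 0.5}
  ]
}}

```text
time: 30.9
tool_pos: [0.5675, -0.0019, 0.0655]
ee_rot: [1.195, 1.218, -1.195]
wrist_force: [-0.7, -0.3, -0.5]
finger_gap: 0.5
```

Run:
```python
from h import *
s=observe(); print(s['time'],s['tool_pos'],s['wrist_force'],s['finger_gap'])
snap('wrist','w18')
snap('scene','s18');crop('s18',230,160,330,250,8,'c27')
```

```text
30.9 [ 0.5674732  -0.00187691  0.06553671] [-0.65981409 -0.27632302 -0.5463454 ] 0.5003001139506931
```

View pics/w18.png

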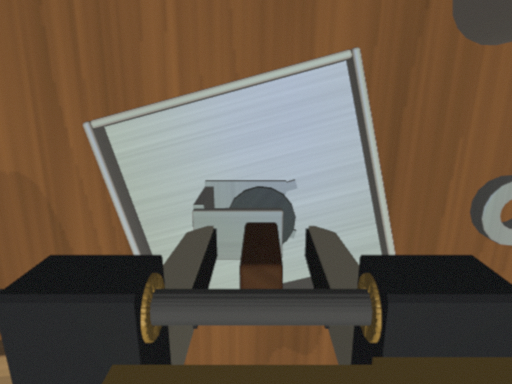

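View pics/c27.png

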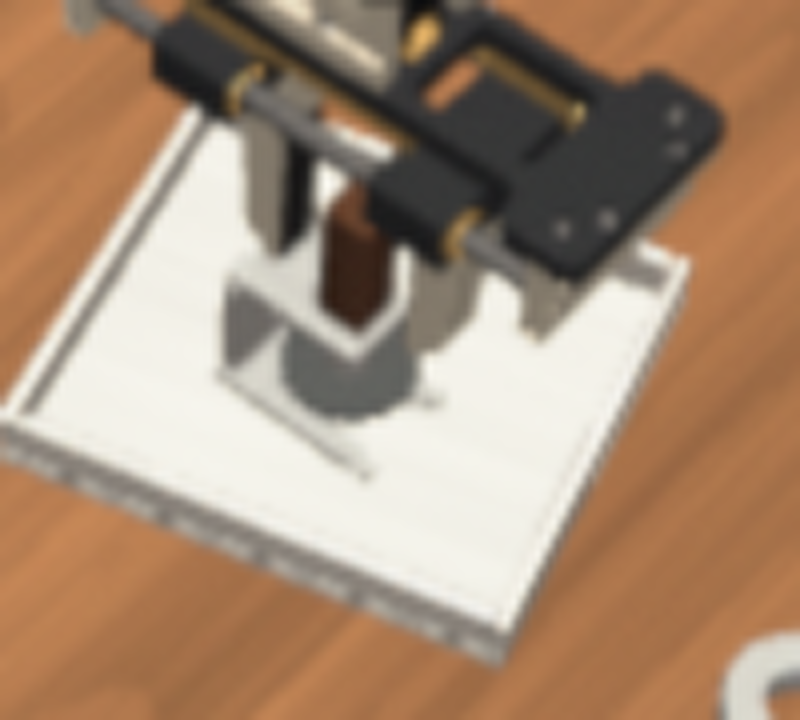

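Puller stands free in the tray with the cap upright in the slot. I'll rise straight up and check.

Emit:
{"method": "move_arm", "body": {
  "moves": [
    {"wx": 0,"wy": 0,"wz": 0,"dx": -0.5,"dy": 0,"dz": 0,"hand": 0.5},
    {"wx": 0,"wy": 0,"wz": 0,"dx": -1.5,"dy": 0,"dz": 0,"hand": 0.5},
    {"wx": 0,"wy": 0,"wz": 0,"dx": -3,"dy": 0,"dz": 0,"hand": 0.5},
    {"wx": 0,"wy": 0,"wz": 0,"dx": -4,"dy": 0,"dz": 0,"hand": 0.5},
    {"wx": 0,"wy": 0,"wz": 0,"dx": -4,"dy": 0,"dz": 0,"hand": 0.5},
    {"wx": 0,"wy": 0,"wz": 0,"dx": -2,"dy": 0,"dz": 0,"hand": 0.5},
    {"wx": 0,"wy": 0,"wz": 0,"dx": 0,"dy": 0,"dz": 0,"hand": 0.5},
    {"wx": 0,"wy": 0,"wz": 0,"dx": 0,"dy": 0,"dz": 0,"hand": 0.5},
    {"wx": 0,"wy": 0,"wz": 0,"dx": 0,"dy": 0,"dz": 0,"hand": 0.5}
  ]
}}

```text
time: 31.9
tool_pos: [0.5671, -0.0019, 0.2145]
ee_rot: [1.195, 1.219, -1.196]
wrist_force: [0.1, -0.6, -0.2]
finger_gap: 0.497
```

Run:
```python
from h import *
s=observe(); print(s['time'],s['tool_pos'],s['wrist_force'],s['finger_gap'])
snap('wrist','w19')
snap('scene','s19')
```

```text
31.9 [ 0.56706059 -0.00185229  0.21447674] [ 0.13469537 -0.59700968 -0.1862018 ] 0.4969268343478012
```

View pics/w19.png

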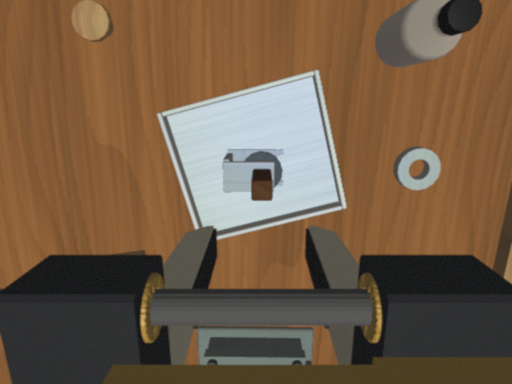

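View pics/s19.png

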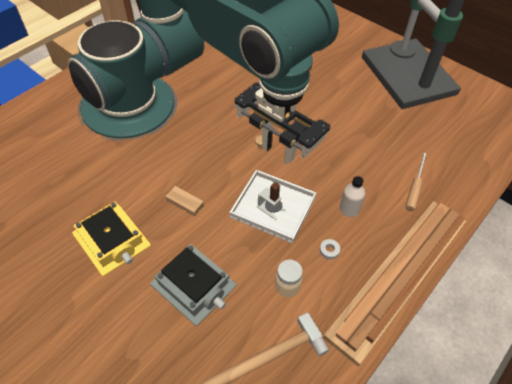

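All is in place: the puller stands in the tray at scene (273,195) with the cap in its fork, the gearbox is empty, and the bystanders are where they started.

```bash
python3 -c "
from h import *
print(r.finish_job())"
```

```text
the job is handed in; nothing more can be done
None
```

The cap is off the gearbox, and cap and puller now stand upright together in the parts tray. I handed the job in at 31.9 s, with no verdict reported.

- **Hooking:** I gripped the puller by its handle and felt for the gasket pad with about 4 N. I then slid the fork under the collar at 0.8 mm clearance until it touched the boss, with about 2–3 N.
- **Pulling:** The pull went straight up in small steps, and the cap popped off. The highest reading was about 11 N net on the cap. Force was read only at the end of each move, so a brief peak at the pop could have gone unseen.
- **Setting down:** I lowered slowly: the cap's foot was put down first, then the fork. I released only after the wrist force showed the tray floor was carrying the weight.
- **Last checks:** The final pictures show the cap standing in the fork slot and the gearbox hole empty. The other things are where they started, as far as the pictures show. The gripper was about 15 cm clear and the wrist force was near zero.

No check failed. The cameras gave tray positions a few mm apart, but the puller was well inside the walls.

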